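# Park the coffee tin on its mark and chock it

### The job

Get the counter ready to drive off: roll the large tin, lying on its side, over the raised rim onto the rubber mat and stop it centred over the metal line across the middle of the mat, lying along that line. It is too wide to grip and its thin wall dents, so press on it only lightly and never lift it. Once it lies still there on its own, set the wooden chock flat on the mat square to the tin, on whichever side you like, with its ramp close up against the middle of the tin, and leave everything else on the counter where it is.

Things in the scene. Friction and masses are not known exactly. Their poses are not given: they have to be found in the camera images.
- tin: large bare-metal tin lying on its side beside the mat, left or right: 100 mm diameter, 120 mm long, 0.35-0.7 kg. Origin at its centre, 50 mm above its support; x along its axis (within 0.03 rad of the mat's x), y and z turn as it rolls. Friction 0.5-0.7. It rolls freely: let go at 0.02 m/s it coasts about 5 mm, at 0.1 m/s over 100 mm. Its top moves twice as fast as its centre. Over 45 N from the fingers dents it.
- mat: black rubber mat fixed on the counter, 160 mm (its x) by 254 mm (its y), 2 mm thick; origin on the counter under its centre, z up. Along both short edges (y = +123 and -123 mm) runs a rounded rim parallel to x, 12 mm wide, crest 4 mm above the counter and 2 mm above the mat: the tin must roll over one. No rim on the long edges.
- mat_mark (a point): the mark: middle of the flush metal line on top of the mat, 6 mm wide, 156 mm long, running along the mat's x
- chock: loose wooden chock (wedge) lying flat between robot and mat: 84 mm long, 30 mm wide, 30 mm thick, 40 g; one end is a 45 degree ramp, 27 mm long, down to a thin edge 3 mm high. Origin at the centre of its underside; x points along it to the thick end, y across it. Grip it across its width near the thick end (x about +20 mm), so that the hand clears the 100 mm high tin.
- chock_edge (a point): middle of the chock's thin edge at its underside (chock x = -42 mm). With the chock flat on the mat and its ramp touching the tin, it lies 24 mm, level, from the tin's axis (under its overhang).
- small_tin: bystander: a smaller bare-metal tin, 74 mm in diameter and 90 mm long, 0.4 kg, lying on the other side of the mat; origin at its centre, x along its axis; it rolls just as easily
- pitcher: bystander: steel milk jug with a handle, 84 mm across, 100 mm high, beyond the mat; origin under its centre
- cup: bystander: white mug, 72 mm across, 60 mm high, near the robot on its right; origin under its centre
- tamper: bystander: steel tamper, 58 mm across, 80 mm high, near the robot on its left; origin under its centre
- sugar_jar: bystander: glass jar with a steel lid, 76 mm across, 110 mm high, beyond the mat; origin under its centre
- spoon: bystander: spoon 150 mm long lying beyond the mat; origin under its middle
- portafilter: bystander: steel filter holder 74 mm across, 42 mm high, with a black handle 120 mm long to its -x, on the left; origin under the round part
- shaker: bystander: steel shaker, 62 mm across, 98 mm high, on the right; origin under its centre

How it is judged:
By the outcome, as a careful person would: the job done as asked, in the order asked, and still so for the second after the job is handed in, with the robot touching nothing.
It also fails if it takes over 72 s, if anything falls off the work surface, if the arm or the gripper's body presses on something with over 40 N, if the wrist force passes 120 N, or if a joint passes its speed limit or range.

### The arm

A 6-joint arm with a two-finger parallel gripper is mounted at the origin on the work surface. World frame = base frame: x ahead of the robot, y to its left, z up, the work surface at z = 0. Lengths are in m, angles in rad, forces in N, time in s.
With the tool pointing down it reaches from about 0.225 to 0.875 m from the base axis. Payload 3.4 kg.
Tool frame: the origin (TCP) lies at the very end of the fingers, on their centre line; the grasp point (between the pads) lies 19 mm behind it (manip.grasp_offset is the distance from the TCP to the grasp point, in m); x points along the fingers, y is the direction in which the jaws open and shut, and the axes are right-handed (so a half turn about x gives the same grasp; the last joint's range is limited). The gripper opens to 85 mm and grips with 20 to 120 N. Pads are 22 mm wide; open, the fingers measure 114 mm over their backs; the gripper's body (76 mm by 85 mm) begins 54 mm behind the grasp point. The pads swing forward as they close: fully open they stand 13 mm farther back than shut.
Start: joints at [-1.459, 0.276, 1.505, -0, 1.361, -0.121], TCP at [0.133, -0.56, 0.231] pointing down, gripper open.
Joint ranges: [-2.89, 2.89], [-0.75, 2.08], [0.22, 2.7], [-1.18, 4.32], [0.11, 2.71], [-2.7, 2.7]. Speed limits (rad/s): [2.57, 2.57, 3.14, 3.14, 3.14, 3.14].

### API

Orientations are given as a unit quaternion [w, x, y, z].
In Python, from rig import manip gives the robot as it stands.
- The arm moves only by the tool step_arm, never from a script. Its argument "increments" is a list of rows, each an object with "grip": the opening, from 0 (shut) to 1 (fully open); "delta_pos": the shift along the world's x, y, z in m, a list of three; "twist": the turn about the world's z in degrees. A call has 1 to 10 rows; each row shifts and turns the commanded pose from where the row before left it; what a row does not reach is not made up. A row lasts 1/12 s, in which the tool goes at most 41.7 mm and 7.16 degrees, less where a joint would pass 70% of its speed; a pose out of reach is approached as far as the arm can. A call with a gripper value outside its range is refused whole. The fingers move at their own pace and stop on an object; "force" is the grip in N (left out, the last holds). Time passes only in rows, so rows that do not move let the fingers close. It gives the time, the measured TCP pose, the force and the opening at its end, in the units of the state.
- manip.get_state(): the state, without advancing time (a new reading comes with each control period).
- manip.get_image(name): name is "side" or "top"; returns a dict with "img" (384x512x3 uint8, red, green, blue), "fx", "fy", "cx", "cy" (pixels), "rvec" (rotation vector, rad) and "tvec" (3), from world to camera coordinates, as OpenCV has them. Camera axes: x right, y down, z forward; pixel columns grow to the right and rows downward; lengths in m; the calibration is good to about 2 mm. A picture is of the moment at which its call begins. There is no depth.
- manip.sign_off(): hands the job in, once; it reports no verdict.
The state is a dict: "clock": time; "qpos": joint angles; "qd": joint speeds; "effort": joint torques, N m; "position": TCP position; "ee_rot": TCP orientation; "contact_force": force on the tool from outside, world axes, zero at the start; "moment": the same for the moment, N m; "width": finger opening in m.
Only numpy, scipy, OpenCV 4.12 (cv2) and the standard library are available. Lean on these libraries where they do the work, as an engineer would, in place of code of your own. Each camera call takes 0.05 s, during which the arm holds its last target. There are 200 camera calls.

## Working session

There is one attempt and no reset: what is moved stays moved. The work goes in short steps, Python scripts to look and compute and a tool call to move; the robot and the scene stay as the last step left them, time stands still between calls to the robot, and variables do not carry over. Pictures are saved under pics/ and viewed, about 8 in all and at most 12, crops included, and the job is handed in when it is done.

Besides the shell and the picture viewer there is one more tool, called after "Call:" as name(argument=value, ...), one argument or row to a line, values as JSON. step_arm: Moves the arm, as the interface text tells. Its arguments: {"type":"object","properties":{"increments":{"type":"array"},"force":{"type":"number"}},"required":["increments"]}

```bash
mkdir -p pics; ls
cat > h.py <<'E'
import numpy as np, cv2
from rig import manip
def shot(cam,name,crop=None,scale=1):
    d=manip.get_image(cam); im=d["img"][:,:,::-1]
    np.savez("pics/%s.npz"%name,**{k:np.array(v) for k,v in d.items()})
    show(name,crop,scale); return d
def show(name,crop=None,scale=1,out=None):
    im=np.load("pics/%s.npz"%name)["img"][:,:,::-1]
    if crop: u0,v0,u1,v1=crop; im=im[v0:v1,u0:u1]
    im=cv2.resize(im,None,fx=scale,fy=scale,interpolation=cv2.INTER_CUBIC)
    cv2.imwrite("pics/%s.png"%(out or name),im)
def cam(name):
    d=np.load("pics/%s.npz"%name)
    K=np.array([[d["fx"],0,d["cx"]],[0,d["fy"],d["cy"]],[0,0,1]],float)
    return K,cv2.Rodrigues(d["rvec"].astype(float))[0],d["tvec"].astype(float).reshape(3)
def w(name,u,v,z):
    K,R,t=cam(name); r=R.T@np.linalg.solve(K,[u,v,1.]); c=-R.T@t
    return c+r*(z-c[2])/r[2]
def px(name,P):
    K,R,t=cam(name); p=(R@np.asarray(P,float).T).T+t; p=(K@p.T).T; return p[:,:2]/p[:,2:]
E
python3 - <<'E'
from h import *
shot("top","t0",None,1.5);shot("side","s0",None,1.5)
for n in("t0","s0"):
    K,R,t=cam(n);print(K[0,0],-R.T@t,R[2])
print(manip.get_state())
E
```

```text
pics
391.6257568561684 [0.44458195 0.01607838 1.22032161] [ 0.11202178 -0.00666946 -0.99368337]
346.71034784436364 [0.30752229 0.66061027 0.92391454] [ 0.24743749 -0.58639864 -0.77130495]
{'clock': 0.1, 'qpos': array([-1.45900601e+00,  2.76545845e-01,  1.50599556e+00,  1.17099717e-05,
        1.36071471e+00, -1.20990690e-01]), 'qd': array([ 0.00142458, -0.00128681, -0.00311479, -0.00077649, -0.00054524,
        0.0011558 ]), 'effort': array([ 1.99946546e-03, -4.17700303e+01, -2.46405154e+01, -1.98868552e-04,
        5.72692050e-03, -2.53650779e-05]), 'position': array([ 0.13259498, -0.55902182,  0.23052256]), 'ee_rot': array([ 0.08152583,  0.7023293 ,  0.08270203, -0.70231579]), 'contact_force': array([ 0.06267966, -0.06520366, -0.82888065]), 'moment': array([-0.03700563,  0.0042852 , -0.0013501 ]), 'width': 0.08542761410906138}
```

View pics/t0.png

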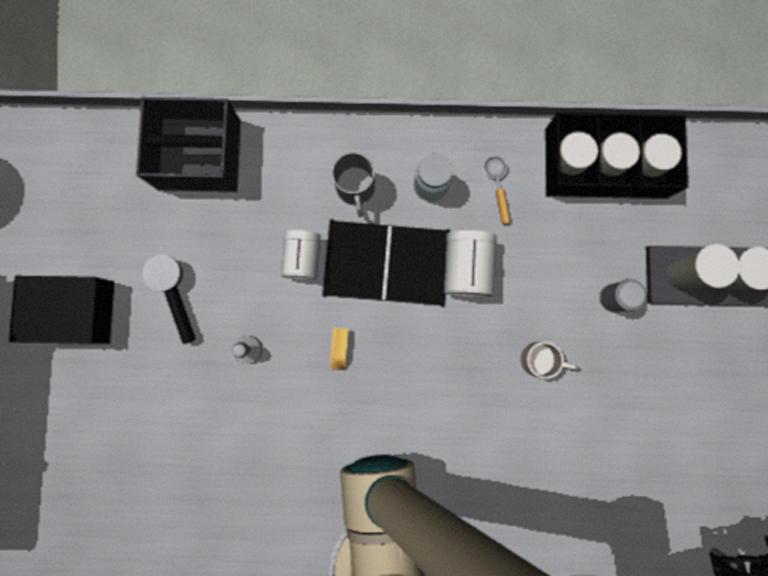

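View pics/s0.png

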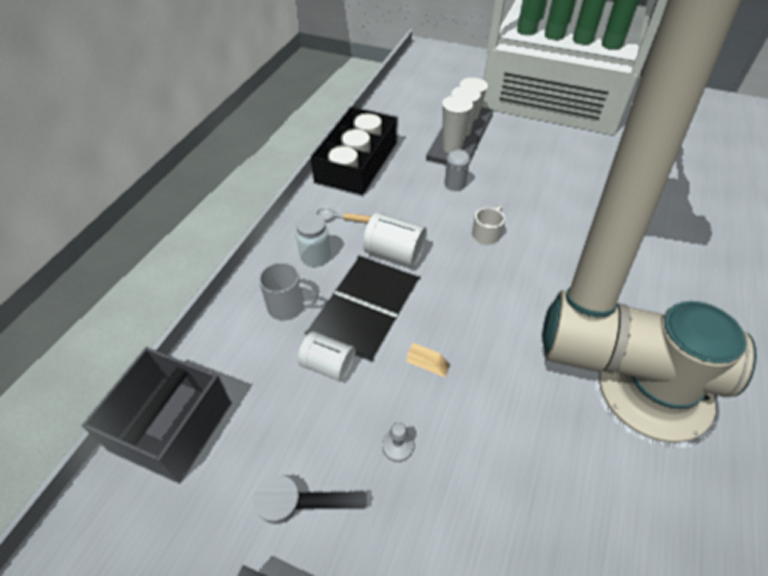

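The top view shows the large tin to the right (-y) of the mat at (472,263)/1.5 and the small tin to its left at (300,254)/1.5. The chock is at (340,348)/1.5, and the jug and the jar stand beyond the mat. I'll enlarge this area to measure it.

Run:
```python
from h import *
show("t0",(180,135,340,255),5,"t0c")
```

```text
(no output)
```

View pics/t0c.png

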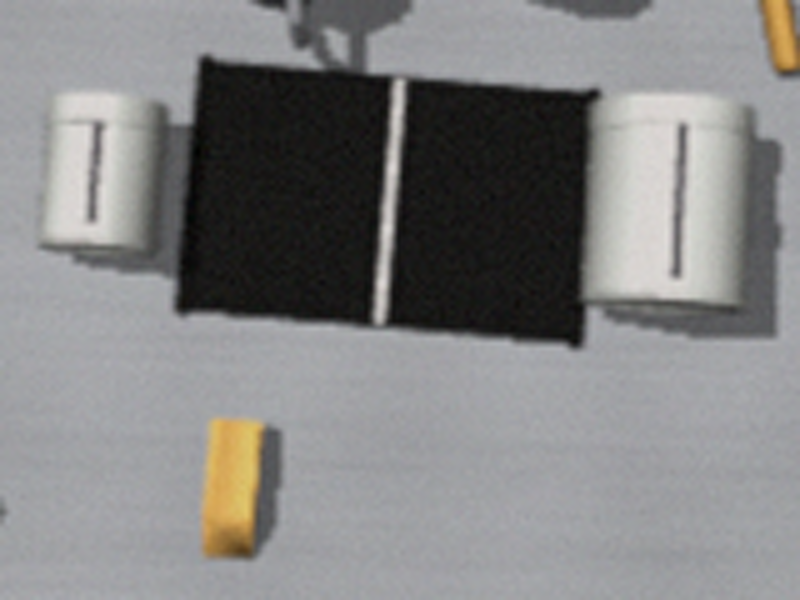

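The crop shows these pixels: mat corners (203,58), (597,93), (578,345), (180,312), line ends (400,80) and (379,325), and the tin outline at u 588–750, v 95–305. Next I'll fit poses and enlarge the chock in the side view.

```bash
cat >> h.py <<'E'
from scipy.optimize import least_squares
def tinpts(x,y,yaw,r,L,zc):
    a=np.linspace(0,2*np.pi,90); c=np.array([np.cos(yaw),np.sin(yaw),0]); n=np.array([-np.sin(yaw),np.cos(yaw),0])
    return np.vstack([np.array([x,y,zc])+s*L/2*c+r*(np.outer(np.cos(a),n)+np.outer(np.sin(a),[0,0,1])) for s in(-1,1)])
def fittin(name,pts,r,L,zc,g):
    def f(p):
        h=cv2.convexHull(px(name,tinpts(*p,r,L,zc)).astype(np.float32))
        return [cv2.pointPolygonTest(h,(float(u),float(v)),True) for u,v in pts]
    s=least_squares(f,g,x_scale=[.01,.01,.05],diff_step=1e-3); return s.x,np.round(s.fun,2)
E
python3 - <<'E'
from h import *
c=lambda u,v:(180+(u-2)/5,135+(v-2)/5)
for n,(u,v) in dict(TL=(203,58),TR=(597,93),BR=(578,345),BL=(180,312)).items(): print(n,w("t0",*c(u,v),.003))
a,b=[w("t0",*c(*q),.002) for q in((400,80),(379,325))]
print("mark",(a+b)/2,np.linalg.norm(a-b),"yaw",np.arctan2(*(a-b)[[1,0]]))
P=[c(*q) for q in((594,130),(590,200),(584,285),(752,130),(748,200),(742,290),(640,94),(700,95),(630,302),(700,307))]
print(fittin("t0",P,.05,.12,.05,[.62,-.12,0.]))
P=[c(*q) for q in((51,110),(46,170),(40,235),(166,115),(162,170),(155,235),(90,91),(130,93),(80,248),(120,252))]
print("small",fittin("t0",P,.037,.09,.037,[.62,.18,0.]))
for q in((212,420),(265,423),(252,525),(207,522),(204,555),(251,557)): print(q,w("t0",*c(*q),.03)[:2],w("t0",*c(*q),.0)[:2])
print(manip.grasp_offset)
show("s0",(190,130,310,260),5,"s0c")
E
```

```text
TL [0.70318541 0.13309461 0.003     ]
TR [ 0.6863396  -0.11636208  0.003     ]
BR [ 0.52664697 -0.1060113   0.003     ]
BL [0.5419173  0.14227431 0.003     ]
mark [0.61430805 0.01323356 0.002     ] 0.15584674492139447 yaw -0.06349685233121938
(array([ 6.10265359e-01, -1.54695552e-01, -1.50562793e-06]), array([1.71, 1.05, 0.02, 0.  , 0.79, 1.98, 0.7 , 0.93, 1.27, 0.44]))
small (array([0.62321862, 0.18813006, 0.        ]), array([1.29, 0.79, 0.13, 0.14, 0.56, 1.51, 0.5 , 0.42, 0.72, 0.23]))
(212, 420) [0.47463095 0.11794958] [0.47538828 0.12051706]
(265, 423) [0.47349583 0.08583634] [0.47422455 0.08759447]
(252, 525) [0.41216704 0.09192201] [0.41135008 0.09383352]
(207, 522) [0.413399   0.11903751] [0.41261309 0.12163242]
(204, 555) [0.3937233  0.12021642] [0.3924415  0.12284104]
(251, 557) [0.39311144 0.09196856] [0.39181422 0.09388124]
0.0187
```

View pics/s0c.png

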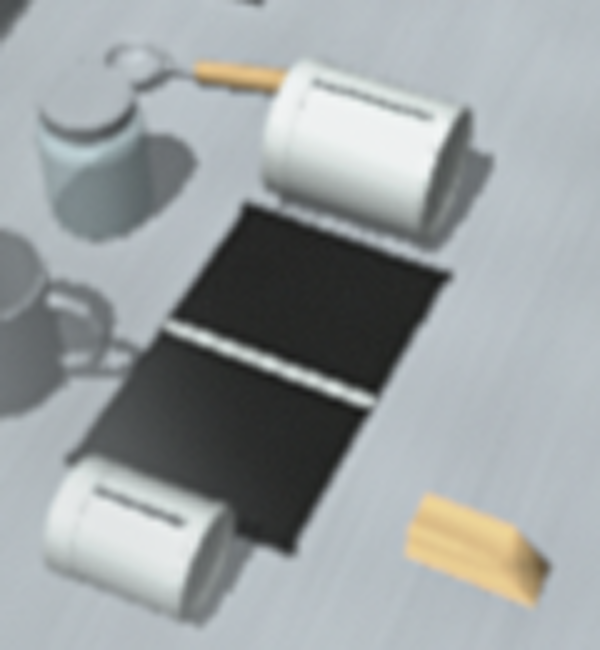

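The chock's ramp faces the robot (-x). The yaw fits didn't move off zero, so I'll refit with a non-zero starting yaw.

Run:
```python
from h import *
c=lambda u,v:(180+(u-2)/5,135+(v-2)/5)
P=[c(*q) for q in((594,130),(590,200),(584,285),(752,130),(748,200),(742,290),(640,94),(700,95),(630,302),(700,307))]
p,f=fittin("t0",P,.05,.12,.05,[.62,-.12,-.05]);print(p,f)
P=[c(*q) for q in((51,110),(46,170),(40,235),(166,115),(162,170),(155,235),(90,91),(130,93),(80,248),(120,252))]
print("small",fittin("t0",P,.037,.09,.037,[.62,.18,-.05]))
s=lambda u,v:(190+(u-2)/5,130+(v-2)/5)
P=[s(*q) for q in((266,130),(272,100),(350,200),(300,182),(400,75),(350,65),(462,140),(420,228))]
print("side",fittin("s0",P,.05,.12,.05,p))
a,b=[w("s0",*s(*q),.002) for q in((167,323),(377,403))]
print("mark",(a+b)/2,np.linalg.norm(a-b),"yaw",np.arctan2(*(a-b)[[1,0]]))
for q in((247,203),(452,275),(293,555)):print("corner",w("s0",*s(*q),.003))
for q,z in(((406,555),0),((536,606),0),((424,493),.03),((517,528),.03),((408,530),.03),((550,570),.003)): print(q,w("s0",*s(*q),z)[:2])
```

```text
[ 0.61025321 -0.15480434 -0.047753  ] [0.99 1.01 0.8  0.76 0.88 1.2  0.98 0.81 1.07 0.82]
small (array([ 0.62323878,  0.18811778, -0.04666608]), array([0.73, 0.8 , 0.75, 0.73, 0.63, 0.96, 0.58, 0.22, 0.5 , 0.33]))
side (array([ 0.61440446, -0.16905306, -0.01338138]), array([ 0.48,  0.18,  0.85,  1.4 ,  0.61,  1.37,  0.67, -0.45]))
mark [0.61403681 0.01063517 0.002     ] 0.15851552137199215 yaw -0.06410504366992506
corner [ 0.68687475 -0.11729404  0.003     ]
corner [ 0.52571205 -0.10728812  0.003     ]
corner [0.54119733 0.14473296 0.003     ]
(406, 555) [0.47703546 0.11693405]
(536, 606) [0.39158993 0.12125103]
(424, 493) [0.47664528 0.08885062]
(517, 528) [0.41579014 0.09167556]
(408, 530) [0.47651297 0.11762523]
(550, 570) [0.39096711 0.09581061]
```

Run:
```python
from h import *
from scipy.spatial.transform import Rotation as Ro
q=manip.get_state()["ee_rot"];R=Ro.from_quat(q[[1,2,3,0]]).as_matrix()
print(R.round(3),np.degrees(np.arctan2(R[1,1],R[0,1])))
```

```text
[[-0.     0.231 -0.973]
 [ 0.002 -0.973 -0.231]
 [-1.    -0.002 -0.   ]] -76.66276122648316
```

Call:
step_arm(
  increments=[
    {"grip":0,"delta_pos":[0.03,0.024,0],"twist":-1.6},
    {"grip":0,"delta_pos":[0.03,0.024,0],"twist":-1.6},
    {"grip":0,"delta_pos":[0.03,0.024,0],"twist":-1.6},
    {"grip":0,"delta_pos":[0.03,0.024,0],"twist":-1.6},
    {"grip":0,"delta_pos":[0.03,0.024,0],"twist":-1.6},
    {"grip":0,"delta_pos":[0.03,0.024,0],"twist":-1.6},
    {"grip":0,"delta_pos":[0.03,0.024,0],"twist":-1.6},
    {"grip":0,"delta_pos":[0.03,0.024,0],"twist":-1.6},
    {"grip":0,"delta_pos":[0.03,0.024,0],"twist":-1.6},
    {"grip":0,"delta_pos":[0.03,0.024,0],"twist":-1.6},
  ],
  force=20,
)

```text
clock: 0.93
position: [0.4337, -0.3179, 0.231]
ee_rot: [0.017, -0.707, 0.017, 0.707]
contact_force: [0.4, -0.7, 0.7]
width: 0.0001
```

Call:
step_arm(
  increments=[
    {"grip":0,"delta_pos":[0.03,0.024,-0.01],"twist":0},
    {"grip":0,"delta_pos":[0.03,0.024,-0.01],"twist":0},
    {"grip":0,"delta_pos":[0.03,0.024,-0.01],"twist":0},
    {"grip":0,"delta_pos":[0.03,0.024,-0.01],"twist":0},
    {"grip":0,"delta_pos":[0.03,0.024,-0.01],"twist":0},
    {"grip":0,"delta_pos":[0.03,0.024,-0.01],"twist":0},
    {"grip":0,"delta_pos":[0,0,-0.01],"twist":0},
    {"grip":0,"delta_pos":[0,0,0],"twist":0},
  ],
)

```text
clock: 1.6
position: [0.6122, -0.1733, 0.158]
ee_rot: [0.016, -0.705, 0.015, 0.709]
contact_force: [-0.2, 0.1, 0.4]
width: 0.0002
```

Run:
```python
from h import *
shot("side","s1",(190,90,310,260),1)
shot("top","t1")
show("t1",(240,130,370,240),4,"t1c");show("s1",(200,90,310,210),4,"s1c")
a=cv2.imread("pics/t1c.png");b=cv2.imread("pics/s1c.png")
h=max(a.shape[0],b.shape[0]);im=np.zeros((h,a.shape[1]+b.shape[1],3),np.uint8);im[:a.shape[0],:a.shape[1]]=a;im[:b.shape[0],a.shape[1]:]=b
cv2.imwrite("pics/m1.png",cv2.resize(im,None,fx=.8,fy=.8)); print(manip.get_state()["position"])
```

```text
[ 0.61158201 -0.17559198  0.16047621]
```

View pics/m1.png

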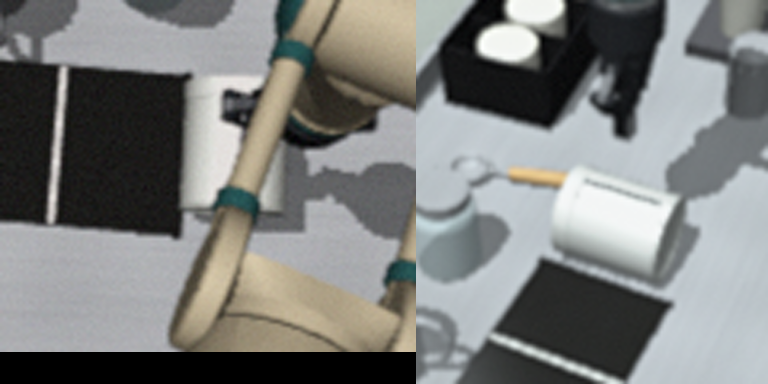

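Call:
step_arm(
  increments=[
    {"grip":0,"delta_pos":[0,0,-0.018],"twist":0},
    {"grip":0,"delta_pos":[0,0,-0.018],"twist":0},
    {"grip":0,"delta_pos":[0,0,-0.014],"twist":0},
    {"grip":0,"delta_pos":[0,0,-0.006],"twist":0},
    {"grip":0,"delta_pos":[0,0,-0.002],"twist":0},
    {"grip":0,"delta_pos":[0,0,0],"twist":0},
  ],
)

```text
clock: 2.2
position: [0.6122, -0.1765, 0.1039]
ee_rot: [-0.017, 0.707, -0.017, -0.707]
contact_force: [0.0, 0.0, 0.4]
width: -0.0003
```

Call:
step_arm(
  increments=[
    {"grip":0,"delta_pos":[0,0,-0.001],"twist":0},
    {"grip":0,"delta_pos":[0,0,0],"twist":0},
  ],
)

```text
clock: 2.37
position: [0.6131, -0.1761, 0.1035]
ee_rot: [-0.016, 0.708, -0.017, -0.706]
contact_force: [-0.8, 0.4, -0.1]
width: 0.0001
```

Call:
step_arm(
  increments=[
    {"grip":0,"delta_pos":[0,0,-0.001],"twist":0},
    {"grip":0,"delta_pos":[0,0,0],"twist":0},
  ],
)

```text
clock: 2.53
position: [0.6129, -0.1756, 0.1019]
ee_rot: [-0.016, 0.707, -0.017, -0.707]
contact_force: [0.0, -0.2, -0.6]
width: 0.0
```

Call:
step_arm(
  increments=[
    {"grip":0,"delta_pos":[0,0,-0.001],"twist":0},
    {"grip":0,"delta_pos":[0,0,0],"twist":0},
  ],
)

```text
clock: 2.7
position: [0.6127, -0.1754, 0.1003]
ee_rot: [0.016, -0.707, 0.016, 0.707]
contact_force: [0.4, -0.4, -0.7]
width: -0.0001
```

Call:
step_arm(
  increments=[
    {"grip":0,"delta_pos":[0,0,-0.0005],"twist":0},
    {"grip":0,"delta_pos":[0,0,0],"twist":0},
  ],
)

```text
clock: 2.87
position: [0.6126, -0.1754, 0.0997]
ee_rot: [0.016, -0.707, 0.016, 0.707]
contact_force: [0.4, 0.0, 0.0]
width: 0.0004
```

Call:
step_arm(
  increments=[
    {"grip":0,"delta_pos":[0,0,-0.0005],"twist":0},
    {"grip":0,"delta_pos":[0,0,0],"twist":0},
  ],
)

```text
clock: 3.03
position: [0.6126, -0.1755, 0.0992]
ee_rot: [0.016, -0.707, 0.016, 0.707]
contact_force: [-0.1, 0.0, -0.2]
width: -0.0004
```

Call:
step_arm(
  increments=[
    {"grip":0,"delta_pos":[0,0,-0.0005],"twist":0},
    {"grip":0,"delta_pos":[0,0,0],"twist":0},
  ],
)

```text
clock: 3.2
position: [0.6126, -0.1755, 0.0987]
ee_rot: [0.016, -0.707, 0.016, 0.707]
contact_force: [-0.1, 0.4, -0.0]
width: 0.0003
```

Call:
step_arm(
  increments=[
    {"grip":0,"delta_pos":[0,0,-0.0005],"twist":0},
    {"grip":0,"delta_pos":[0,0,0],"twist":0},
  ],
)

```text
clock: 3.37
position: [0.6126, -0.1755, 0.0982]
ee_rot: [0.016, -0.707, 0.016, 0.707]
contact_force: [0.2, -0.9, 0.4]
width: 0.0002
```

Call:
step_arm(
  increments=[
    {"grip":0,"delta_pos":[0,0,-0.0005],"twist":0},
    {"grip":0,"delta_pos":[0,0,0],"twist":0},
  ],
)

```text
clock: 3.53
position: [0.6126, -0.1755, 0.0977]
ee_rot: [0.016, -0.707, 0.016, 0.707]
contact_force: [-0.3, 1.5, 0.5]
width: 0.0001
```

Call:
step_arm(
  increments=[
    {"grip":0,"delta_pos":[0,0,0.003],"twist":0},
    {"grip":0,"delta_pos":[0,0.012,0.0],"twist":0},
    {"grip":0,"delta_pos":[0,0,-0.0005],"twist":0},
    {"grip":0,"delta_pos":[0,0,0],"twist":0},
  ],
)

```text
clock: 3.87
position: [0.6125, -0.1625, 0.1004]
ee_rot: [0.016, -0.707, 0.016, 0.707]
contact_force: [-0.2, -0.3, 0.2]
width: -0.0004
```

Call:
step_arm(
  increments=[
    {"grip":0,"delta_pos":[0,0,-0.0005],"twist":0},
    {"grip":0,"delta_pos":[0,0,0],"twist":0},
  ],
)

```text
clock: 4.03
position: [0.6127, -0.1635, 0.0999]
ee_rot: [-0.016, 0.707, -0.016, -0.707]
contact_force: [-0.1, 0.8, 0.9]
width: -0.0
```

Call:
step_arm(
  increments=[
    {"grip":0,"delta_pos":[0,0,-0.0005],"twist":0},
    {"grip":0,"delta_pos":[0,0,0],"twist":0},
  ],
)

```text
clock: 4.2
position: [0.6127, -0.1638, 0.0998]
ee_rot: [-0.016, 0.707, -0.017, -0.707]
contact_force: [-1.2, -0.3, 2.7]
width: 0.0003
```

Call:
step_arm(
  increments=[
    {"grip":0,"delta_pos":[0,0,-0.0007],"twist":0},
    {"grip":0,"delta_pos":[0,0,0],"twist":0},
  ],
)

```text
clock: 4.37
position: [0.6127, -0.164, 0.0996]
ee_rot: [-0.016, 0.707, -0.017, -0.707]
contact_force: [-1.7, -0.8, 6.0]
width: -0.0002
```

Call:
step_arm(
  increments=[
    {"grip":0,"delta_pos":[0,0.002,0],"twist":0},
    {"grip":0,"delta_pos":[0,0.002,0],"twist":0},
    {"grip":0,"delta_pos":[0,0.002,0],"twist":0},
    {"grip":0,"delta_pos":[0,0.002,0],"twist":0},
    {"grip":0,"delta_pos":[0,0,0],"twist":0},
  ],
)

```text
clock: 4.78
position: [0.6131, -0.1556, 0.0999]
ee_rot: [-0.016, 0.707, -0.017, -0.706]
contact_force: [-1.5, -0.2, 6.5]
width: 0.0
```

Call:
step_arm(
  increments=[
    {"grip":0,"delta_pos":[0.0001,0.003,0],"twist":0},
    {"grip":0,"delta_pos":[0.0001,0.003,0],"twist":0},
    {"grip":0,"delta_pos":[0.0001,0.003,0],"twist":0},
    {"grip":0,"delta_pos":[0.0001,0.003,0],"twist":0},
    {"grip":0,"delta_pos":[0.0001,0.002,0],"twist":0},
    {"grip":0,"delta_pos":[0.0001,0.001,0],"twist":0},
    {"grip":0,"delta_pos":[0,0,0],"twist":0},
  ],
)

```text
clock: 5.37
position: [0.6137, -0.1406, 0.1]
ee_rot: [-0.016, 0.707, -0.017, -0.706]
contact_force: [-1.6, 1.1, 7.7]
width: 0.0
```

Run:
```python
from h import *
shot("side","s2");shot("top","t2")
show("t2",(220,130,350,240),4,"t2c");show("s2",(200,90,310,210),5,"s2c")
```

```text
(no output)
```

View pics/s2c.png

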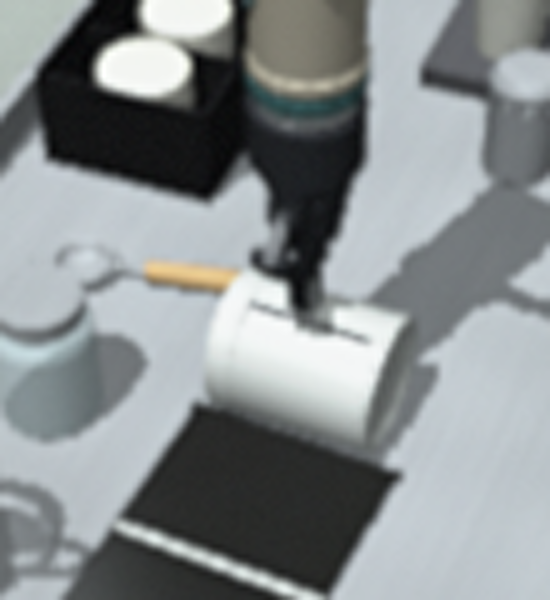

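The tin has rolled with the finger: its stripe turned toward the mat, with no visible slip. I'll fit its pose from this side view (end caps at u 207 and 412).

Run:
```python
from h import *
s=lambda u,v:(200+(u-2)/5,90+(v-2)/5)
P=[s(*q) for q in((207,345),(212,320),(227,288),(215,393),(285,420),(358,443),(412,328),(400,375),(345,303),(395,315))]
print(fittin("s2",P,.05,.12,.05,[.612,-.145,-.05]))
f=[(553,225),(562,185),(600,172),(650,183),(684,210),(665,270),(600,260),(640,272)]
P=[(200+(u-416)/3.2,90+v/3.2) for u,v in f]
print(fittin("s1",P,.05,.12,.05,[.612,-.145,-.05]))
a,b=[w("s2",*s(*q),.002) for q in((200,405),(398,475))];print(a,b)
```

```text
(array([ 0.61281025, -0.147975  , -0.06036357]), array([0.76, 0.37, 0.45, 1.14, 0.64, 1.09, 0.42, 1.18, 1.88, 1.1 ]))
(array([ 0.60899912, -0.15945481,  0.04135605]), array([ 0.09, -0.17,  0.77,  0.49, -0.32,  0.25,  0.79,  0.28]))
[ 0.68446172 -0.11712415  0.002     ] [ 0.52855195 -0.10708169  0.002     ]
```

Call:
step_arm(
  increments=[
    {"grip":0,"delta_pos":[0,0,0.002],"twist":0},
    {"grip":0,"delta_pos":[0,0,0.006],"twist":0},
    {"grip":0,"delta_pos":[0,0,0],"twist":7},
    {"grip":0,"delta_pos":[0,0,0],"twist":7},
    {"grip":0,"delta_pos":[0,0,0],"twist":7},
    {"grip":0,"delta_pos":[0,-0.004,0],"twist":7},
    {"grip":0,"delta_pos":[0,-0.004,0],"twist":7},
    {"grip":0,"delta_pos":[0,-0.004,0],"twist":7},
    {"grip":0,"delta_pos":[0,-0.004,0],"twist":7},
    {"grip":0,"delta_pos":[0,-0.004,0],"twist":7},
  ],
)

```text
clock: 6.3
position: [0.6132, -0.1607, 0.1065]
ee_rot: [-0.319, -0.631, -0.319, 0.631]
contact_force: [-0.4, 0.0, -1.1]
width: 0.0002
```

Run:
```python
from h import *
print(manip.get_state()["qpos"])
```

```text
[-3.66016511e-01  4.50358573e-01  1.55683284e+00  3.82239830e-05
  1.13476882e+00  2.67867077e-01]
```

Call:
step_arm(
  increments=[
    {"grip":0,"delta_pos":[0,0,0],"twist":6.6},
    {"grip":0,"delta_pos":[0,0,0],"twist":6.6},
    {"grip":0,"delta_pos":[0,0,0],"twist":6.6},
    {"grip":0,"delta_pos":[0,0,0],"twist":6.6},
    {"grip":0,"delta_pos":[0,0,-0.003],"twist":6.6},
    {"grip":0,"delta_pos":[0,0,-0.002],"twist":0},
    {"grip":0,"delta_pos":[0,0,-0.001],"twist":0},
    {"grip":0,"delta_pos":[0,0,-0.0005],"twist":0},
    {"grip":0,"delta_pos":[0,0,-0.0005],"twist":0},
    {"grip":0,"delta_pos":[0,0,0],"twist":0},
  ],
)

```text
clock: 7.13
position: [0.6132, -0.1605, 0.0995]
ee_rot: [-0.483, -0.516, -0.484, 0.516]
contact_force: [0.8, 0.2, 0.5]
width: -0.0002
```

Call:
step_arm(
  increments=[
    {"grip":0,"delta_pos":[0,0,-0.0006],"twist":0},
    {"grip":0,"delta_pos":[0,0,-0.0006],"twist":0},
    {"grip":0,"delta_pos":[0,0,0],"twist":0},
  ],
)

```text
clock: 7.38
position: [0.6134, -0.1607, 0.0987]
ee_rot: [0.484, 0.516, 0.483, -0.516]
contact_force: [-0.9, -0.2, 2.1]
width: 0.0004
```

Call:
step_arm(
  increments=[
    {"grip":0,"delta_pos":[0,0,-0.0007],"twist":0},
    {"grip":0,"delta_pos":[0.0001,0.0015,0.0001],"twist":0},
    {"grip":0,"delta_pos":[0.0001,0.0025,0.0002],"twist":0},
    {"grip":0,"delta_pos":[0.0001,0.003,0.0002],"twist":0},
    {"grip":0,"delta_pos":[0.0001,0.003,0.0002],"twist":0},
    {"grip":0,"delta_pos":[0.0001,0.003,0.0001],"twist":0},
    {"grip":0,"delta_pos":[0.0001,0.003,0],"twist":0},
    {"grip":0,"delta_pos":[0.0001,0.003,0],"twist":0},
    {"grip":0,"delta_pos":[0.0001,0.002,0],"twist":0},
    {"grip":0,"delta_pos":[0,0,0],"twist":0},
  ],
)

```text
clock: 8.22
position: [0.6143, -0.1392, 0.0999]
ee_rot: [0.484, 0.516, 0.483, -0.515]
contact_force: [-2.3, 0.2, 7.6]
width: 0.0
```

Call:
step_arm(
  increments=[
    {"grip":0,"delta_pos":[0.0001,0.002,0],"twist":0},
    {"grip":0,"delta_pos":[0.0001,0.002,0],"twist":0},
    {"grip":0,"delta_pos":[0,0,0],"twist":0},
  ],
)

```text
clock: 8.47
position: [0.6143, -0.136, 0.1001]
ee_rot: [-0.485, -0.515, -0.483, 0.516]
contact_force: [-2.7, -0.8, 5.9]
width: -0.0001
```

Call:
step_arm(
  increments=[
    {"grip":0,"delta_pos":[0.0001,0.002,0],"twist":0},
    {"grip":0,"delta_pos":[0.0001,0.002,0],"twist":0},
    {"grip":0,"delta_pos":[0,0,0],"twist":0},
  ],
)

```text
clock: 8.72
position: [0.614, -0.1325, 0.1004]
ee_rot: [-0.485, -0.515, -0.483, 0.516]
contact_force: [-3.9, -1.9, 10.4]
width: -0.0004
```

Call:
step_arm(
  increments=[
    {"grip":0,"delta_pos":[0.0001,0.002,0],"twist":0},
    {"grip":0,"delta_pos":[0.0001,0.002,0],"twist":0},
    {"grip":0,"delta_pos":[0,0,0],"twist":0},
  ],
)

```text
clock: 8.97
position: [0.6143, -0.1288, 0.101]
ee_rot: [-0.485, -0.515, -0.483, 0.516]
contact_force: [-4.4, -2.3, 12.9]
width: -0.0002
```

Call:
step_arm(
  increments=[
    {"grip":0,"delta_pos":[-0.0005,-0.002,0],"twist":0},
    {"grip":0,"delta_pos":[-0.0005,-0.002,0],"twist":0},
    {"grip":0,"delta_pos":[0,-0.002,0],"twist":0},
    {"grip":0,"delta_pos":[0,-0.001,0],"twist":0},
    {"grip":0,"delta_pos":[0,0,0],"twist":0},
  ],
)

```text
clock: 9.38
position: [0.6142, -0.1357, 0.1001]
ee_rot: [0.485, 0.516, 0.483, -0.516]
contact_force: [-1.2, -2.0, 7.0]
width: -0.0001
```

Call:
step_arm(
  increments=[
    {"grip":0,"delta_pos":[0,-0.001,0],"twist":0},
    {"grip":0,"delta_pos":[0,0,0],"twist":0},
  ],
)

```text
clock: 9.55
position: [0.6143, -0.1365, 0.1]
ee_rot: [0.485, 0.516, 0.483, -0.516]
contact_force: [-0.6, -2.2, 7.0]
width: -0.0005
```

Call:
step_arm(
  increments=[
    {"grip":0,"delta_pos":[0,-0.001,0],"twist":0},
    {"grip":0,"delta_pos":[0,-0.001,0],"twist":0},
    {"grip":0,"delta_pos":[0,0,0],"twist":0},
  ],
)

```text
clock: 9.8
position: [0.6143, -0.1379, 0.0999]
ee_rot: [0.484, 0.516, 0.483, -0.515]
contact_force: [-1.3, -0.0, 6.7]
width: 0.0002
```

Call:
step_arm(
  increments=[
    {"grip":0,"delta_pos":[0,0,0.001],"twist":0},
    {"grip":0,"delta_pos":[0,0,0.002],"twist":0},
    {"grip":0,"delta_pos":[0,0,0.006],"twist":0},
    {"grip":0,"delta_pos":[0,0,0],"twist":0},
  ],
)

```text
clock: 10.13
position: [0.6142, -0.1376, 0.1084]
ee_rot: [0.484, 0.516, 0.483, -0.515]
contact_force: [0.6, -0.2, 0.9]
width: 0.0001
```

Run:
```python
from h import *
shot("side","s3");shot("top","t3")
show("t3",(220,130,350,240),4,"t3c");show("s3",(200,90,310,210),5,"s3c")
print(np.abs(np.load("pics/s3.npz")["img"].astype(int)-manip.get_image("side")["img"])[140:190,230:290].max())
```

```text
35
```

View pics/s3c.png

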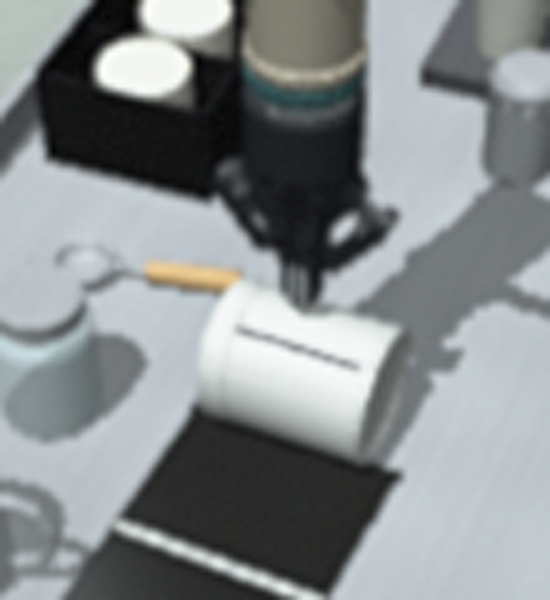

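Call:
step_arm(
  increments=[
    {"grip":0,"delta_pos":[-0.001,-0.01,0],"twist":0},
    {"grip":0,"delta_pos":[0,-0.011,0],"twist":0},
    {"grip":0,"delta_pos":[0,0,-0.006],"twist":0},
    {"grip":0,"delta_pos":[0,0,-0.002],"twist":0},
    {"grip":0,"delta_pos":[0,0,-0.001],"twist":0},
    {"grip":0,"delta_pos":[0,0,-0.001],"twist":0},
    {"grip":0,"delta_pos":[0,0,-0.0005],"twist":0},
    {"grip":0,"delta_pos":[0,0,0],"twist":0},
  ],
)

```text
clock: 10.95
position: [0.6126, -0.1582, 0.0968]
ee_rot: [-0.484, -0.516, -0.484, 0.516]
contact_force: [-0.5, 0.4, -0.1]
width: -0.0001
```

Call:
step_arm(
  increments=[
    {"grip":0,"delta_pos":[0,0,-0.0008],"twist":0},
    {"grip":0,"delta_pos":[0,0,-0.0005],"twist":0},
    {"grip":0,"delta_pos":[0,0,0],"twist":0},
  ],
)

```text
clock: 11.2
position: [0.6127, -0.1584, 0.0958]
ee_rot: [0.484, 0.516, 0.484, -0.516]
contact_force: [-0.1, -0.3, 0.5]
width: -0.0001
```

Call:
step_arm(
  increments=[
    {"grip":0,"delta_pos":[0,0,-0.0005],"twist":0},
    {"grip":0,"delta_pos":[0,0,-0.0005],"twist":0},
    {"grip":0,"delta_pos":[0,0,0],"twist":0},
  ],
)

```text
clock: 11.45
position: [0.6128, -0.1589, 0.0953]
ee_rot: [-0.484, -0.516, -0.483, 0.516]
contact_force: [-0.6, -0.7, 3.8]
width: 0.0002
```

Call:
step_arm(
  increments=[
    {"grip":0,"delta_pos":[0,0,-0.0008],"twist":0},
    {"grip":0,"delta_pos":[0,0.004,0.001],"twist":0},
    {"grip":0,"delta_pos":[0,0.004,0.0011],"twist":0},
    {"grip":0,"delta_pos":[0,0.004,0.0012],"twist":0},
    {"grip":0,"delta_pos":[0,0,0],"twist":0},
  ],
)

```text
clock: 11.87
position: [0.613, -0.1474, 0.0988]
ee_rot: [-0.485, -0.515, -0.483, 0.516]
contact_force: [-1.9, -2.5, 6.8]
width: -0.0003
```

Call:
step_arm(
  increments=[
    {"grip":0,"delta_pos":[0,0.004,0.0012],"twist":0},
    {"grip":0,"delta_pos":[0,0.004,0.0009],"twist":0},
    {"grip":0,"delta_pos":[0,0,0],"twist":0},
  ],
)

```text
clock: 12.12
position: [0.6134, -0.1392, 0.1011]
ee_rot: [0.485, 0.516, 0.483, -0.515]
contact_force: [-2.2, -2.0, 6.9]
width: 0.0003
```

Call:
step_arm(
  increments=[
    {"grip":0,"delta_pos":[0,0.004,0.0008],"twist":0},
    {"grip":0,"delta_pos":[0,0.004,0.0006],"twist":0},
    {"grip":0,"delta_pos":[0,0,0],"twist":0},
  ],
)

```text
clock: 12.37
position: [0.6139, -0.1309, 0.1026]
ee_rot: [0.485, 0.516, 0.483, -0.515]
contact_force: [-1.0, -1.7, 8.4]
width: 0.0
```

Call:
step_arm(
  increments=[
    {"grip":0,"delta_pos":[0,0.004,0.0005],"twist":0},
    {"grip":0,"delta_pos":[0,0.004,0.0003],"twist":0},
    {"grip":0,"delta_pos":[0,0,0],"twist":0},
  ],
)

```text
clock: 12.62
position: [0.6143, -0.1226, 0.1036]
ee_rot: [0.485, 0.517, 0.482, -0.515]
contact_force: [-0.1, -0.1, 8.4]
width: -0.0001
```

Call:
step_arm(
  increments=[
    {"grip":0,"delta_pos":[0,0.004,0.0002],"twist":0},
    {"grip":0,"delta_pos":[0,0.004,0],"twist":0},
    {"grip":0,"delta_pos":[0,0,0],"twist":0},
  ],
)

```text
clock: 12.87
position: [0.6148, -0.1142, 0.1039]
ee_rot: [0.485, 0.517, 0.482, -0.514]
contact_force: [1.1, -0.2, 8.6]
width: -0.0006
```

Call:
step_arm(
  increments=[
    {"grip":0,"delta_pos":[0,0.004,0],"twist":0},
    {"grip":0,"delta_pos":[0,0.004,-0.0001],"twist":0},
    {"grip":0,"delta_pos":[0,0.004,-0.0001],"twist":0},
    {"grip":0,"delta_pos":[0,0,0],"twist":0},
  ],
)

```text
clock: 13.2
position: [0.6154, -0.1019, 0.1036]
ee_rot: [0.485, 0.518, 0.482, -0.514]
contact_force: [1.6, 0.3, 6.7]
width: 0.0001
```

Call:
step_arm(
  increments=[
    {"grip":0,"delta_pos":[0,0.004,-0.0003],"twist":0},
    {"grip":0,"delta_pos":[0,0.004,-0.0004],"twist":0},
    {"grip":0,"delta_pos":[0,0,0],"twist":0},
  ],
)

```text
clock: 13.45
position: [0.6159, -0.0938, 0.1029]
ee_rot: [0.486, 0.518, 0.482, -0.514]
contact_force: [2.8, 1.5, 6.8]
width: -0.0002
```

Call:
step_arm(
  increments=[
    {"grip":0,"delta_pos":[0,0.004,-0.0006],"twist":0},
    {"grip":0,"delta_pos":[0,0.004,-0.0006],"twist":0},
    {"grip":0,"delta_pos":[0,0,0],"twist":0},
  ],
)

```text
clock: 13.7
position: [0.6162, -0.0857, 0.102]
ee_rot: [0.486, 0.518, 0.482, -0.513]
contact_force: [2.8, 0.9, 8.3]
width: 0.0
```

Call:
step_arm(
  increments=[
    {"grip":0,"delta_pos":[0,0.004,-0.0006],"twist":0},
    {"grip":0,"delta_pos":[0,0.004,-0.0006],"twist":0},
    {"grip":0,"delta_pos":[0,0,0],"twist":0},
  ],
)

```text
clock: 13.95
position: [0.6163, -0.0782, 0.1016]
ee_rot: [0.486, 0.518, 0.481, -0.513]
contact_force: [2.2, -0.3, 12.1]
width: -0.0
```

Call:
step_arm(
  increments=[
    {"grip":0,"delta_pos":[0,0.003,0],"twist":0},
    {"grip":0,"delta_pos":[0,0.002,0],"twist":0},
    {"grip":0,"delta_pos":[0,0,0],"twist":0},
  ],
)

```text
clock: 14.2
position: [0.6165, -0.0734, 0.1013]
ee_rot: [0.486, 0.518, 0.481, -0.513]
contact_force: [2.2, -0.4, 10.1]
width: -0.0003
```

Call:
step_arm(
  increments=[
    {"grip":0,"delta_pos":[0,0,0.001],"twist":0},
    {"grip":0,"delta_pos":[0,0,0.002],"twist":0},
    {"grip":0,"delta_pos":[0,0,0.008],"twist":0},
    {"grip":0,"delta_pos":[0,0,0.01],"twist":0},
  ],
)

```text
clock: 14.53
position: [0.6112, -0.0732, 0.1186]
ee_rot: [-0.483, -0.515, -0.485, 0.516]
contact_force: [0.5, -1.6, -0.3]
width: -0.0003
```

Run:
```python
from h import *
shot("side","s4");shot("top","t4")
d=manip.get_image("side")["img"].astype(int)-np.load("pics/s4.npz")["img"]
print(np.abs(d)[140:220,220:290].mean())
show("s4",(190,110,310,230),5,"s4c")
```

```text
2.3732738095238095
```

View pics/s4c.png

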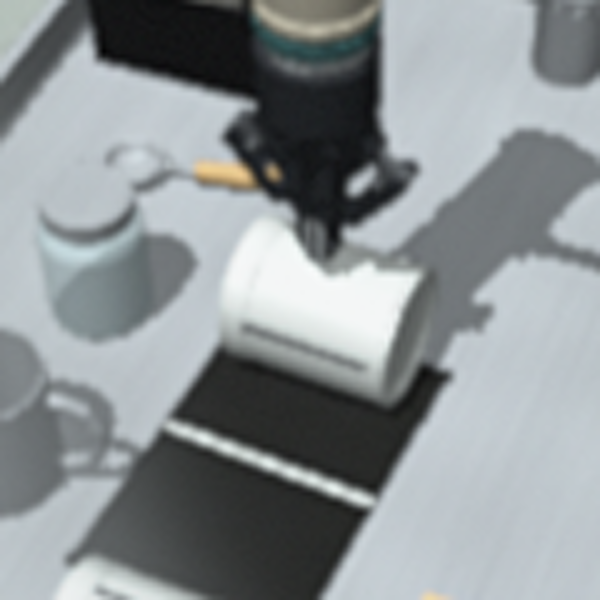

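The tin is over the rim and resting on the mat, clear of the line. I'll fit its pose.

Run:
```python
from h import *
s=lambda u,v:(190+(u-2)/5,110+(v-2)/5)
P=[s(*q) for q in((222,310),(230,268),(248,228),(232,355),(300,380),(378,403),(437,310),(425,355))]
print(fittin("s4",P,.05,.12,.052,[.612,-.095,-.05]))
show("t4",(210,130,340,240),5,"t4c")
```

```text
(array([ 0.61070306, -0.09019003, -0.03760472]), array([ 0.28, -0.29, -0.76, -0.05, -0.42,  0.23, -0.27, -0.47]))
```

View pics/t4c.png

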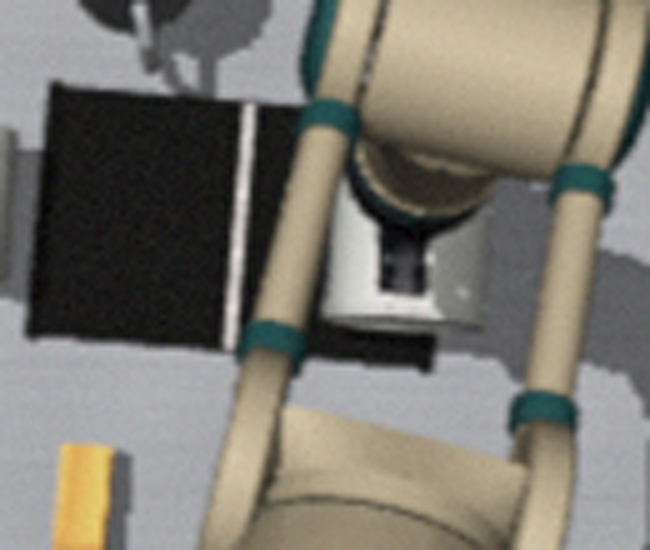

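Call:
step_arm(
  increments=[
    {"grip":0,"delta_pos":[0,-0.02,0],"twist":0},
    {"grip":0,"delta_pos":[0,-0.022,0],"twist":0},
    {"grip":0,"delta_pos":[0,0,-0.01],"twist":0},
    {"grip":0,"delta_pos":[0,0,-0.01],"twist":0},
    {"grip":0,"delta_pos":[0,0,-0.001],"twist":0},
    {"grip":0,"delta_pos":[0,0,0],"twist":0},
  ],
)

```text
clock: 15.18
position: [0.6124, -0.115, 0.0976]
ee_rot: [-0.483, -0.516, -0.484, 0.516]
contact_force: [0.9, -1.6, 0.9]
width: 0.0
```

Call:
step_arm(
  increments=[
    {"grip":0,"delta_pos":[0,0,-0.001],"twist":0},
    {"grip":0,"delta_pos":[0,0,0],"twist":0},
  ],
)

```text
clock: 15.35
position: [0.6125, -0.115, 0.0975]
ee_rot: [-0.484, -0.515, -0.484, 0.516]
contact_force: [-0.0, -0.7, 2.4]
width: 0.0002
```

Call:
step_arm(
  increments=[
    {"grip":0,"delta_pos":[0,0,-0.001],"twist":0},
    {"grip":0,"delta_pos":[0,0,0],"twist":0},
  ],
)

```text
clock: 15.52
position: [0.6126, -0.1155, 0.0972]
ee_rot: [-0.484, -0.515, -0.484, 0.516]
contact_force: [-1.0, -1.9, 5.8]
width: 0.0
```

Call:
step_arm(
  increments=[
    {"grip":0,"delta_pos":[0.0001,0.002,0],"twist":0},
    {"grip":0,"delta_pos":[0.0002,0.004,0.0007],"twist":0},
    {"grip":0,"delta_pos":[0.0002,0.004,0.0007],"twist":0},
    {"grip":0,"delta_pos":[0.0002,0.004,0.0006],"twist":0},
    {"grip":0,"delta_pos":[0.0002,0.004,0.0005],"twist":0},
    {"grip":0,"delta_pos":[0.0002,0.004,0.0004],"twist":0},
    {"grip":0,"delta_pos":[0.0002,0.004,0.0003],"twist":0},
    {"grip":0,"delta_pos":[0.0002,0.004,0.0003],"twist":0},
    {"grip":0,"delta_pos":[0.0002,0.004,0.0002],"twist":0},
    {"grip":0,"delta_pos":[0.0002,0.004,0.0001],"twist":0},
  ],
)

```text
clock: 16.35
position: [0.6145, -0.0769, 0.1018]
ee_rot: [0.484, 0.516, 0.484, -0.515]
contact_force: [-2.0, -0.3, 10.4]
width: 0.0
```

Call:
step_arm(
  increments=[
    {"grip":0,"delta_pos":[0.0002,0.004,0],"twist":0},
    {"grip":0,"delta_pos":[0.0002,0.004,0],"twist":0},
    {"grip":0,"delta_pos":[0.0002,0.004,0],"twist":0},
    {"grip":0,"delta_pos":[0.0002,0.004,0],"twist":0},
    {"grip":0,"delta_pos":[0.0002,0.004,0],"twist":0},
    {"grip":0,"delta_pos":[0.0002,0.004,0],"twist":0},
    {"grip":0,"delta_pos":[0.0002,0.004,-0.0001],"twist":0},
    {"grip":0,"delta_pos":[0.0002,0.004,-0.0002],"twist":0},
    {"grip":0,"delta_pos":[0.0002,0.004,-0.0002],"twist":0},
  ],
)

```text
clock: 17.1
position: [0.6162, -0.0408, 0.1018]
ee_rot: [0.484, 0.516, 0.484, -0.515]
contact_force: [-3.0, -0.3, 13.5]
width: 0.0
```

Call:
step_arm(
  increments=[
    {"grip":0,"delta_pos":[0.0002,0.004,-0.0003],"twist":0},
    {"grip":0,"delta_pos":[0.0002,0.004,-0.0004],"twist":0},
    {"grip":0,"delta_pos":[0.0002,0.004,-0.0005],"twist":0},
    {"grip":0,"delta_pos":[0.0001,0.003,-0.0004],"twist":0},
    {"grip":0,"delta_pos":[0.0001,0.001,0],"twist":0},
    {"grip":0,"delta_pos":[0,0,0],"twist":0},
  ],
)

```text
clock: 17.6
position: [0.6171, -0.024, 0.1008]
ee_rot: [0.484, 0.516, 0.484, -0.515]
contact_force: [-4.4, 2.1, 16.0]
width: 0.0001
```

Call:
step_arm(
  increments=[
    {"grip":0,"delta_pos":[0,0,0.001],"twist":0},
    {"grip":0,"delta_pos":[0,0,0.001],"twist":0},
    {"grip":0,"delta_pos":[0,0,0.002],"twist":0},
    {"grip":0,"delta_pos":[0,0,0.008],"twist":0},
    {"grip":0,"delta_pos":[-0.002,-0.015,0],"twist":0},
    {"grip":0,"delta_pos":[-0.002,-0.0153,0],"twist":0},
    {"grip":0,"delta_pos":[0,-0.0153,0],"twist":0},
    {"grip":0,"delta_pos":[0,0,-0.007],"twist":0},
    {"grip":0,"delta_pos":[0,0,-0.004],"twist":0},
    {"grip":0,"delta_pos":[0,0,0],"twist":0},
  ],
)

```text
clock: 18.43
position: [0.612, -0.0711, 0.0974]
ee_rot: [-0.482, -0.515, -0.485, 0.516]
contact_force: [-1.3, -0.2, -0.1]
width: 0.0002
```

Call:
step_arm(
  increments=[
    {"grip":0,"delta_pos":[0,0,-0.0015],"twist":0},
    {"grip":0,"delta_pos":[0,0,0],"twist":0},
  ],
)

```text
clock: 18.6
position: [0.6129, -0.0706, 0.0971]
ee_rot: [-0.484, -0.515, -0.484, 0.516]
contact_force: [-0.0, -0.1, -0.0]
width: 0.0001
```

Call:
step_arm(
  increments=[
    {"grip":0,"delta_pos":[0,0,-0.001],"twist":0},
    {"grip":0,"delta_pos":[0,0,0],"twist":0},
  ],
)

```text
clock: 18.77
position: [0.6133, -0.0708, 0.0968]
ee_rot: [0.484, 0.516, 0.484, -0.515]
contact_force: [-0.3, -1.0, -0.3]
width: 0.0004
```

Call:
step_arm(
  increments=[
    {"grip":0,"delta_pos":[0,0,-0.0005],"twist":0},
    {"grip":0,"delta_pos":[0,0,0],"twist":0},
    {"grip":0,"delta_pos":[0,0,0],"twist":0},
  ],
)

```text
clock: 19.02
position: [0.6133, -0.0711, 0.0965]
ee_rot: [0.484, 0.516, 0.484, -0.516]
contact_force: [0.2, -0.2, 2.0]
width: -0.0001
```

Call:
step_arm(
  increments=[
    {"grip":0,"delta_pos":[0,0,-0.0005],"twist":0},
    {"grip":0,"delta_pos":[0,0,0],"twist":0},
    {"grip":0,"delta_pos":[0,0,0],"twist":0},
  ],
)

```text
clock: 19.27
position: [0.6133, -0.0715, 0.0963]
ee_rot: [0.484, 0.516, 0.483, -0.516]
contact_force: [-1.7, -0.4, 5.3]
width: 0.0004
```

Call:
step_arm(
  increments=[
    {"grip":0,"delta_pos":[0.0002,0.003,0.0006],"twist":0},
    {"grip":0,"delta_pos":[0.0002,0.004,0.0009],"twist":0},
    {"grip":0,"delta_pos":[0.0002,0.004,0.0008],"twist":0},
    {"grip":0,"delta_pos":[0.0002,0.004,0.0007],"twist":0},
    {"grip":0,"delta_pos":[0.0002,0.004,0.0006],"twist":0},
    {"grip":0,"delta_pos":[0.0002,0.004,0.0005],"twist":0},
    {"grip":0,"delta_pos":[0.0002,0.004,0.0004],"twist":0},
    {"grip":0,"delta_pos":[0.0002,0.004,0.0003],"twist":0},
    {"grip":0,"delta_pos":[0.0002,0.004,0.0002],"twist":0},
    {"grip":0,"delta_pos":[0.0002,0.004,0.0002],"twist":0},
  ],
)

```text
clock: 20.1
position: [0.6153, -0.0318, 0.1017]
ee_rot: [0.484, 0.516, 0.484, -0.516]
contact_force: [-2.5, -0.9, 6.6]
width: 0.0001
```

Call:
step_arm(
  increments=[
    {"grip":0,"delta_pos":[0.0002,0.004,0.0001],"twist":0},
    {"grip":0,"delta_pos":[0.0002,0.004,0],"twist":0},
    {"grip":0,"delta_pos":[0.0002,0.004,0],"twist":0},
    {"grip":0,"delta_pos":[0.0002,0.004,0],"twist":0},
    {"grip":0,"delta_pos":[0.0002,0.004,0],"twist":0},
    {"grip":0,"delta_pos":[0.0002,0.004,0],"twist":0},
    {"grip":0,"delta_pos":[0.0002,0.004,0],"twist":0},
    {"grip":0,"delta_pos":[0.0002,0.004,0],"twist":0},
    {"grip":0,"delta_pos":[0.0002,0.004,-0.0001],"twist":0},
    {"grip":0,"delta_pos":[0,0,0],"twist":0},
  ],
)

```text
clock: 20.93
position: [0.6171, 0.005, 0.1019]
ee_rot: [0.484, 0.516, 0.484, -0.515]
contact_force: [-2.0, -0.2, 8.3]
width: -0.0001
```

Call:
step_arm(
  increments=[
    {"grip":0,"delta_pos":[0.0002,0.004,-0.0003],"twist":0},
    {"grip":0,"delta_pos":[0.0002,0.004,-0.0004],"twist":0},
    {"grip":0,"delta_pos":[0.0001,0.003,-0.0004],"twist":0},
    {"grip":0,"delta_pos":[0.0001,0.002,-0.0002],"twist":0},
    {"grip":0,"delta_pos":[0,0,0],"twist":0},
  ],
)

```text
clock: 21.35
position: [0.6177, 0.0179, 0.1014]
ee_rot: [0.484, 0.516, 0.484, -0.515]
contact_force: [-2.6, 1.4, 11.1]
width: 0.0002
```

Call:
step_arm(
  increments=[
    {"grip":0,"delta_pos":[0,0,0.001],"twist":0},
    {"grip":0,"delta_pos":[0,0,0.001],"twist":0},
    {"grip":0,"delta_pos":[0,0,0.003],"twist":0},
    {"grip":0,"delta_pos":[0,0,0.015],"twist":0},
    {"grip":0,"delta_pos":[-0.01,-0.035,0.01],"twist":0},
    {"grip":0,"delta_pos":[-0.01,-0.035,0],"twist":0},
    {"grip":0,"delta_pos":[-0.01,-0.035,0],"twist":0},
    {"grip":0,"delta_pos":[-0.01,-0.035,0],"twist":0},
    {"grip":0,"delta_pos":[-0.01,-0.035,0],"twist":0},
  ],
)

```text
clock: 22.1
position: [0.5669, -0.1594, 0.1292]
ee_rot: [0.484, 0.516, 0.484, -0.516]
contact_force: [0.5, -1.1, 0.3]
width: -0.0001
```

Run:
```python
from h import *
shot("side","s5");shot("top","t5")
show("t5",(190,130,320,240),4,"t5c");show("s5",(190,140,300,260),4,"s5c")
a=cv2.imread("pics/t5c.png");b=cv2.imread("pics/s5c.png")
im=np.zeros((480,960,3),np.uint8);im[:440,:520]=a;im[:,520:]=b
cv2.imwrite("pics/m5.png",cv2.resize(im,None,fx=.8333,fy=.8333,interpolation=cv2.INTER_AREA)); print(manip.get_state()["position"])
```

```text
[ 0.5662873  -0.16313062  0.12907041]
```

View pics/m5.png

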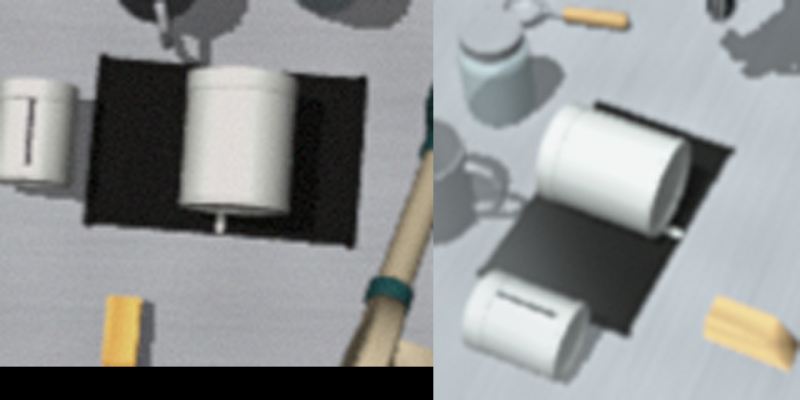

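The tin rests on the mat about 11 mm short of the line, which shows below it at (220,222). I'll measure its outline against the black mat with image code.

```bash
cat >> h.py <<'E'
def outline(name,box,th=75,k=6):
    g=cv2.cvtColor(np.load("pics/%s.npz"%name)["img"],cv2.COLOR_RGB2GRAY)
    u0,v0,u1,v1=box; g=cv2.resize(g[v0:v1,u0:u1],None,fx=k,fy=k,interpolation=cv2.INTER_CUBIC)
    m=(g>th).astype(np.uint8); m=cv2.morphologyEx(m,cv2.MORPH_OPEN,np.ones((7*k,7*k)))
    n,l,s,_=cv2.connectedComponentsWithStats(m); i=1+np.argmax(s[1:,4])
    c=max(cv2.findContours((l==i).astype(np.uint8),cv2.RETR_EXTERNAL,cv2.CHAIN_APPROX_NONE)[0],key=len)[:,0]
    return (c+.5)/k-.5+[u0,v0]
E
python3 - <<'E'
from h import *
c=outline("t5",(222,146,288,197))
print(c.min(0),c.max(0))
# tin outline: keep side edges and ends away from corners
u0,v0=c.min(0);u1,v1=c.max(0)
k=((c[:,1]>v0+8)&(c[:,1]<v1-8))|((c[:,0]>u0+8)&(c[:,0]<u1-8))
P=c[k][::12]
p,f=fittin("t5",P,.05,.12,.052,[.615,.001,-.05]); print(p,np.abs(f).mean(),f.mean())
k=((c[:,1]>v0+8)&(c[:,1]<v1-8)); p,f=fittin("t5",c[k][::12],.05,.12,.052,[.615,.001,-.05]); print(p,f.mean())
L=c[k&(c[:,0]<(u0+u1)/2)];R=c[k&(c[:,0]>(u0+u1)/2)]
# line: stub below the tin
for n,q in (("stub",(220,222)),):print(w("t5",190+q[0]/3.333,130+q[1]/3.333,.002))
print(w("s5",190+(676-433)/3.333,140+234/3.333,.002))
m=np.array([.6142,.0119,.002]);a=np.array([np.cos(.064),-np.sin(.064),0])
print("mark end proj top/side",px("t5",[m-a*.072]),px("s5",[m-a*.072]))
g=cv2.cvtColor(np.load("pics/t5.npz")["img"],cv2.COLOR_RGB2GRAY)
print(g[192:202,248:266])
E
```

```text
[243.91666667 145.58333333] [287.41666667 193.75      ]
[ 0.62297365  0.00327375 -0.04218072] 1.19546875 -0.42484374999999996
[ 0.60677305  0.00404709 -0.04958203] 0.611875
[0.54594042 0.01649014 0.002     ]
[0.54134723 0.01831178 0.002     ]
mark end proj top/side [[255.97694611 197.75470049]] [[262.82204157 209.70858923]]
[[ 84  92  98  96 100  95  92  92  96 101  94  93  91  86  79  85  82  82]
 [ 33  40  52  60  79  86  93 113 128 116 114 117 118 111 100  97  97  92]
 [ 23  28  13  21  27  24  44  96 111  73  47  47  54  56  63  66  68  61]
 [ 23  27  22  15  13   7  40 107 125  74  18  10  13  19  19  22  20  17]
 [ 23  21  22  24  25  22  58 136 147  84  21  15  13  14   9  11  11   9]
 [ 26  19  26  24  25  28  94 181 183  94  28  19  12  22  25  16  14  15]
 [ 29  28  28  24  24  27  93 183 178  89  27  24  25  25  23  20  20  22]
 [ 77  77  69  50  39  41  82 155 144  60  32  30  26  31  19  18  23  22]
 [149 152 137 119 108 105 105 118 117 101  98  89  80  81  70  58  45  37]
 [178 178 178 173 177 174 173 173 173 173 172 164 148 144 137 121 114 104]]
```

```bash
cat >> h.py <<'E'
def mark_top():
    d=np.load("pics/t0.npz"); g=cv2.cvtColor(d["img"],cv2.COLOR_RGB2GRAY).astype(float)
    W=[]
    for v in range(154,197):
        u=np.arange(250,266); x=np.clip(g[v,250:266]-45,0,None)
        if x.sum()>60: W.append(w("t0",(x*u).sum()/x.sum(),v,.002)[:2])
    W=np.array(W); b,a=np.polyfit(W[:,0],W[:,1],1); return b,a,(W[:,1]-b*W[:,0]-a).std(),W[[0,-1]]
def tin_top(name,rows,ulo,umid,uhi,yrng):
    g=cv2.cvtColor(np.load("pics/%s.npz"%name)["img"],cv2.COLOR_RGB2GRAY).astype(float); P=[]
    for v in rows:
        r=g[v]
        for s,lim in((-1,ulo),(1,uhi)):
            u=umid
            while abs(u-lim)>0 and r[u]>90: u+=s
            P.append((u-s*(90-r[u])/(r[u-s]-r[u]),v))
    P=np.array(P)
    def f(p):
        h=cv2.convexHull(px(name,tinpts(p[2],p[0],p[1],.05,.12,.052)).astype(np.float32))
        return [np.clip(cv2.pointPolygonTest(h,(float(u),float(v)),True)-p[3]*1,-3,3) for u,v in P]
    s=least_squares(lambda q:f([q[0],q[1],.614,q[2]]),[*yrng,.0],x_scale=[.01,.05,1],diff_step=1e-3)
    return s.x,np.abs(s.fun).mean(),P
E
python3 - <<'E'
from h import *
b,a,s,W=mark_top(); print("mark slope,sd,y@.6142",b,s,b*.6142+a,W)
x,e,P=tin_top("t5",range(156,190),235,262,290,[.003,-.05]);print(x,e,P[[0,1,-2,-1]])
g=cv2.cvtColor(np.load("pics/t5.npz")["img"],cv2.COLOR_RGB2GRAY)
print(g[146:156,258],g[186:200,258],g[186:200,268])
pr=px("t5",tinpts(.614,x[0],x[1],.05,.12,.052));print(pr.min(0),pr.max(0))
E
```

```text
mark slope,sd,y@.6142 -0.06407605495074113 0.00017143845089031526 0.013502514023913517 [[0.68113219 0.00926855]
 [0.54781899 0.0174582 ]]
[ 0.00458914 -0.05024565  0.91387207] 0.08362590110912972 [[245.76923077 156.        ]
 [277.39285714 156.        ]
 [243.53333333 189.        ]
 [275.175      189.        ]]
[165 164 167 183 211 220 220 221 219 216] [218 222 216 211 195 100  94 114  47  18  21  28  27  32] [194 194 190 188 179 169  92  93  67  20  11  12  12  28]
[242.40824288 149.71249946] [278.34658533 194.47651148]
```

Run:
```python
from h import *
s=lambda u,v:(190+(u-433)/3.333-.4,140+v/3.333-.4)
P=[s(*q) for q in((538,160),(545,130),(575,104),(545,195),(600,216),(655,236),(691,165),(680,205),(640,120))]
print(fittin("s5",P,.05,.12,.052,[.615,.003,-.05]))
```

```text
(array([ 0.61509339, -0.00116341, -0.07368924]), array([-0.19, -1.08,  1.12, -0.06,  0.13,  0.14, -0.11, -0.65, -0.75]))
```

Call:
step_arm(
  increments=[
    {"grip":0,"delta_pos":[0.01,0.035,0],"twist":0},
    {"grip":0,"delta_pos":[0.01,0.035,0],"twist":0},
    {"grip":0,"delta_pos":[0.01,0.035,0],"twist":0},
    {"grip":0,"delta_pos":[0.01,0.035,0],"twist":0},
    {"grip":0,"delta_pos":[0.009,0.017,0],"twist":0},
    {"grip":0,"delta_pos":[0,0,-0.015],"twist":0},
    {"grip":0,"delta_pos":[0,0,-0.008],"twist":0},
    {"grip":0,"delta_pos":[0,0,-0.003],"twist":0},
    {"grip":0,"delta_pos":[0,0,-0.001],"twist":0},
    {"grip":0,"delta_pos":[0,0,0],"twist":0},
  ],
)

```text
clock: 23.03
position: [0.6158, -0.0015, 0.1022]
ee_rot: [-0.483, -0.516, -0.484, 0.516]
contact_force: [0.5, -1.5, -0.3]
width: -0.0001
```

Call:
step_arm(
  increments=[
    {"grip":0,"delta_pos":[0,0,-0.001],"twist":0},
    {"grip":0,"delta_pos":[0,0,0],"twist":0},
  ],
)

```text
clock: 23.2
position: [0.6164, -0.0017, 0.102]
ee_rot: [0.484, 0.516, 0.483, -0.516]
contact_force: [-1.4, 0.4, 3.6]
width: -0.0001
```

Call:
step_arm(
  increments=[
    {"grip":0,"delta_pos":[0,0,-0.0007],"twist":0},
    {"grip":0,"delta_pos":[0.0001,0.002,0],"twist":0},
    {"grip":0,"delta_pos":[0.0001,0.003,0],"twist":0},
    {"grip":0,"delta_pos":[0.0002,0.004,0],"twist":0},
    {"grip":0,"delta_pos":[0.0002,0.004,0],"twist":0},
    {"grip":0,"delta_pos":[0.0002,0.004,0],"twist":0},
    {"grip":0,"delta_pos":[0.0001,0.0024,0],"twist":0},
    {"grip":0,"delta_pos":[0,0.001,0],"twist":0},
    {"grip":0,"delta_pos":[0,0,0],"twist":0},
    {"grip":0,"delta_pos":[0,0,0],"twist":0},
  ],
)

```text
clock: 24.03
position: [0.6174, 0.019, 0.102]
ee_rot: [0.484, 0.516, 0.483, -0.516]
contact_force: [-2.6, 0.3, 7.1]
width: -0.0001
```

Call:
step_arm(
  increments=[
    {"grip":0,"delta_pos":[0,0,0.001],"twist":0},
    {"grip":0,"delta_pos":[0,0,0.001],"twist":0},
    {"grip":0,"delta_pos":[0,0,0.003],"twist":0},
    {"grip":0,"delta_pos":[0,0,0.015],"twist":0},
    {"grip":0,"delta_pos":[-0.01,-0.035,0.01],"twist":0},
    {"grip":0,"delta_pos":[-0.01,-0.035,0],"twist":0},
    {"grip":0,"delta_pos":[-0.01,-0.035,0],"twist":0},
    {"grip":0,"delta_pos":[-0.01,-0.035,0],"twist":0},
    {"grip":0,"delta_pos":[-0.01,-0.035,0],"twist":0},
  ],
)

```text
clock: 24.78
position: [0.5669, -0.1572, 0.1309]
ee_rot: [0.484, 0.516, 0.484, -0.516]
contact_force: [0.2, -0.3, -0.9]
width: -0.0001
```

Run:
```python
from h import *
shot("side","s6");shot("top","t6")
x,e,P=tin_top("t6",range(156,188),232,259,290,[.013,-.05]);print(x,e,P[[0,1,-2,-1]])
g=cv2.cvtColor(np.load("pics/t6.npz")["img"],cv2.COLOR_RGB2GRAY).astype(float);
for v in (195,196,197,198): y=np.clip(g[v,248:264]-45,0,None);print(v,(y*np.arange(248,264)).sum()/y.sum())
show("t6",(195,130,315,240),4,"t6c");show("s6",(205,145,285,235),5,"s6c")
a=cv2.imread("pics/t6c.png");b=cv2.imread("pics/s6c.png")
im=np.zeros((450,880,3),np.uint8);im[:440,:480]=a;im[:,480:]=b
cv2.imwrite("pics/m6.png",im[:,:800] if 0 else cv2.resize(im,None,fx=.9,fy=.9,interpolation=cv2.INTER_AREA)); print(manip.get_state()["position"])
```

```text
[ 0.01417584 -0.04835849  0.96171426] 0.07209352132875155 [[242.71186441 156.        ]
 [274.18518519 156.        ]
 [240.56666667 187.        ]
 [272.11764706 187.        ]]
195 255.8622754491018
196 255.5759162303665
197 255.38202247191012
198 255.42492917847025
[ 0.56635025 -0.16099951  0.13080191]
```

View pics/m6.png

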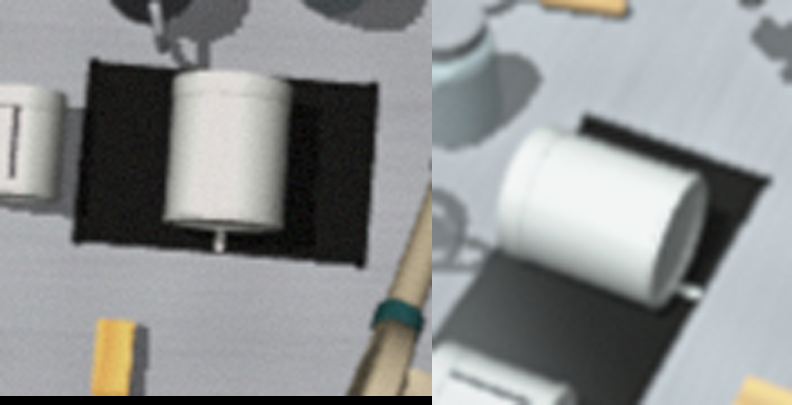

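The tin is centred within about 1–2 mm: the top camera reads +0.7 mm and the side camera about −2 mm. Its yaw is within 0.016 rad of the line, and the line end shows at the middle of its near face (220,240). Now the chock.

Call:
step_arm(
  increments=[
    {"grip":1,"delta_pos":[-0.0135,0.033,0.004],"twist":-6.9},
    {"grip":1,"delta_pos":[-0.0135,0.033,0.004],"twist":-6.9},
    {"grip":1,"delta_pos":[-0.0135,0.033,0],"twist":-6.9},
    {"grip":1,"delta_pos":[-0.0135,0.033,0],"twist":-6.9},
    {"grip":1,"delta_pos":[-0.0135,0.033,0],"twist":-6.9},
    {"grip":1,"delta_pos":[-0.0135,0.033,0],"twist":-6.9},
    {"grip":1,"delta_pos":[-0.0135,0.033,0],"twist":-6.9},
    {"grip":1,"delta_pos":[-0.0135,0.033,0],"twist":-6.9},
    {"grip":1,"delta_pos":[0,0,0],"twist":-6.9},
    {"grip":1,"delta_pos":[0,0,0],"twist":-6.9},
  ],
)

```text
clock: 25.72
position: [0.4595, 0.1081, 0.1389]
ee_rot: [-0.109, -0.699, -0.11, 0.699]
contact_force: [0.2, 0.2, -0.2]
width: 0.0853
```

Call:
step_arm(
  increments=[
    {"grip":1,"delta_pos":[0,0,-0.02],"twist":-6.9},
    {"grip":1,"delta_pos":[0,0,-0.02],"twist":-6.9},
    {"grip":1,"delta_pos":[0,0,-0.02],"twist":-6.8},
    {"grip":1,"delta_pos":[0,0,0],"twist":0},
  ],
)

```text
clock: 26.05
position: [0.4578, 0.1059, 0.0759]
ee_rot: [0.017, -0.704, 0.017, 0.709]
contact_force: [-0.7, -0.6, -0.4]
width: 0.0856
```

Run:
```python
from h import *
from scipy.spatial.transform import Rotation as Ro
s=manip.get_state();q=s["ee_rot"];R=Ro.from_quat(q[[1,2,3,0]]).as_matrix()
print(s["position"],np.degrees(np.arctan2(R[1,1],R[0,1])),s["qpos"],s["width"])
```

```text
[0.45779076 0.10594965 0.07591581] -92.7685884181897 [7.89963924e-02 2.71286949e-01 1.94996345e+00 3.18985573e-04
 9.27359332e-01 1.69792366e+00] 0.0855719742911392
```

Call:
step_arm(
  increments=[
    {"grip":1,"delta_pos":[0,-0.002,-0.03],"twist":-0.4},
    {"grip":1,"delta_pos":[0,0,-0.025],"twist":0},
    {"grip":1,"delta_pos":[0,0,-0.013],"twist":0},
    {"grip":1,"delta_pos":[0,0,-0.004],"twist":0},
    {"grip":1,"delta_pos":[0,0,0],"twist":0},
  ],
)

```text
clock: 26.47
position: [0.4606, 0.1038, 0.0066]
ee_rot: [0.018, -0.706, 0.018, 0.707]
contact_force: [0.7, 0.6, 0.9]
width: 0.0852
```

Call:
step_arm(
  increments=[
    {"grip":0,"delta_pos":[0,0,0],"twist":0},
    {"grip":0,"delta_pos":[0,0,0],"twist":0},
    {"grip":0,"delta_pos":[0,0,0],"twist":0},
    {"grip":0,"delta_pos":[0,0,0],"twist":0},
    {"grip":0,"delta_pos":[0,0,0],"twist":0},
    {"grip":0,"delta_pos":[0,0,0],"twist":0},
  ],
  force=25,
)

```text
clock: 26.97
position: [0.4613, 0.1037, 0.0078]
ee_rot: [-0.019, 0.707, -0.019, -0.706]
contact_force: [-0.5, 1.3, 6.4]
width: 0.0301
```

Call:
step_arm(
  increments=[
    {"grip":0,"delta_pos":[0,0,0.01],"twist":0},
    {"grip":0,"delta_pos":[0,0.008,0.02],"twist":6.95},
    {"grip":0,"delta_pos":[0,0.008,0],"twist":6.95},
    {"grip":0,"delta_pos":[0,0.008,0],"twist":6.95},
    {"grip":0,"delta_pos":[0,0,0],"twist":6.95},
    {"grip":0,"delta_pos":[0,0,0],"twist":6.95},
    {"grip":0,"delta_pos":[0,0,0],"twist":6.95},
    {"grip":0,"delta_pos":[0,0,0],"twist":6.95},
    {"grip":0,"delta_pos":[0,0,0],"twist":6.95},
    {"grip":0,"delta_pos":[0,0,0],"twist":6.95},
  ],
)

```text
clock: 27.8
position: [0.4606, 0.1275, 0.0369]
ee_rot: [0.353, 0.613, 0.353, -0.613]
contact_force: [-0.4, 0.7, -0.9]
width: 0.0304
```

Call:
step_arm(
  increments=[
    {"grip":0,"delta_pos":[0,0,0],"twist":6.95},
    {"grip":0,"delta_pos":[0,0,0],"twist":6.95},
    {"grip":0,"delta_pos":[0,0,0],"twist":6.95},
    {"grip":0,"delta_pos":[0,0,0],"twist":6.95},
    {"grip":0,"delta_pos":[0,0,0],"twist":0},
    {"grip":0,"delta_pos":[0,0,0],"twist":0},
  ],
)

```text
clock: 28.3
position: [0.4606, 0.1275, 0.0369]
ee_rot: [0.487, 0.513, 0.487, -0.512]
contact_force: [-1.0, -0.9, -0.3]
width: 0.0295
```

Run:
```python
from h import *
from scipy.spatial.transform import Rotation as Ro
s=manip.get_state();q=s["ee_rot"];R=Ro.from_quat(q[[1,2,3,0]]).as_matrix()
print(s["position"],np.degrees(np.arctan2(R[1,1],R[0,1])),s["qpos"],s["width"])
shot("side","s7");shot("top","t7")
show("s7",(205,150,325,250),4)
```

```text
[0.46060551 0.12754417 0.03690199] -2.902664013626741 [ 1.24443050e-01  3.31997335e-01  1.98685351e+00 -5.03865312e-05
  8.22609484e-01  1.75138371e-01] 0.02952501706691034
```

```bash
cat >> h.py <<'E'
def yellow(name,box):
    im=np.load("pics/%s.npz"%name)["img"].astype(int); m=(im[:,:,0]-im[:,:,2])>50
    z=np.zeros_like(m); u0,v0,u1,v1=box; z[v0:v1,u0:u1]=m[v0:v1,u0:u1]; return z
def chock(cx,cy,yaw,z0):
    c=np.array([np.cos(yaw),np.sin(yaw),0]);n=np.array([-c[1],c[0],0])
    pr=[(-.042,0),(-.042,.003),(-.015,.03),(.042,.03),(.042,0)]
    return np.array([[cx,cy,z0]+a*c+s*.015*n+np.array([0,0,b]) for a,b in pr for s in(-1,1)])
E
python3 - <<'E'
from h import *
yaw=np.radians(87.1)
for n,box in(("t7",(190,200,300,260)),("s7",(200,150,330,260))):
    m=yellow(n,box);v,u=np.nonzero(m);print(n,len(u),u.min(),u.max(),v.min(),v.max())
    for o in(.022,.0245,.027):
        h=np.zeros(m.shape,np.uint8);P=px(n,chock(.4606-o*np.cos(yaw),.1275-o*np.sin(yaw),yaw,.0296))
        cv2.fillConvexPoly(h,cv2.convexHull((P*16).astype(np.int32)),1,shift=4)
        print(o,P.min(0).round(1),P.max(0).round(1),"yellow outside",(m&(h==0)).sum(),"hull",h.sum(),"in",(m&(h>0)).sum())
E
```

```text
t7 46 235 241 221 229
0.022 [210.6 217.5] [240.2 229.7] yellow outside 6 hull 332 in 40
0.0245 [211.4 217.5] [241.  229.8] yellow outside 3 hull 334 in 43
0.027 [212.3 217.6] [241.8 229.8] yellow outside 0 hull 333 in 46
s7 132 269 279 228 244
0.022 [267.8 221.7] [287.6 247.1] yellow outside 0 hull 324 in 132
0.0245 [268.1 221.1] [287.9 246.4] yellow outside 0 hull 314 in 132
0.027 [268.5 220.5] [288.2 245.7] yellow outside 0 hull 313 in 132
```

Call:
step_arm(
  increments=[
    {"grip":0,"delta_pos":[0.01,0,-0.008],"twist":0},
    {"grip":0,"delta_pos":[0.03,0,-0.008],"twist":0},
    {"grip":0,"delta_pos":[0.035,0,0],"twist":0},
    {"grip":0,"delta_pos":[0.035,0,0],"twist":0},
    {"grip":0,"delta_pos":[0.03,0,0],"twist":0},
    {"grip":0,"delta_pos":[0.015,0,0],"twist":0},
    {"grip":0,"delta_pos":[0.004,0,0],"twist":0},
    {"grip":0,"delta_pos":[0,0,0],"twist":0},
    {"grip":0,"delta_pos":[0,0,0],"twist":0},
  ],
)

```text
clock: 29.15
position: [0.6181, 0.1275, 0.0198]
ee_rot: [-0.487, -0.511, -0.488, 0.513]
contact_force: [-0.7, 0.0, -0.7]
width: 0.03
```

Run:
```python
from h import *
print(manip.get_state()["position"])
shot("side","s8")
m=yellow("s8",(190,150,300,250));v,u=np.nonzero(m);print(len(u),u.min(),u.max(),v.min(),v.max())
yaw=np.radians(87.1);p=manip.get_state()["position"];o=.027
print(px("s8",chock(p[0]-o*np.cos(yaw),p[1]-o*np.sin(yaw),yaw,p[2]-.0073)).round(1))
```

```text
[0.618123   0.12746968 0.0198372 ]
76 221 237 214 228
[[233.6 209.2]
 [241.8 212.3]
 [233.5 208.7]
 [241.8 211.8]
 [229.2 209.8]
 [237.7 213. ]
 [220.6 223.3]
 [229.3 226.7]
 [221.4 228.7]
 [229.9 232.1]]
```

Call:
step_arm(
  increments=[
    {"grip":0,"delta_pos":[0,-0.004,-0.003],"twist":0},
    {"grip":0,"delta_pos":[0,-0.004,-0.0025],"twist":0},
    {"grip":0,"delta_pos":[0,-0.004,-0.002],"twist":0},
    {"grip":0,"delta_pos":[0,-0.003,-0.0015],"twist":0},
    {"grip":0,"delta_pos":[0.001,-0.003,-0.001],"twist":0},
    {"grip":0,"delta_pos":[0,-0.001,-0.0005],"twist":0},
    {"grip":0,"delta_pos":[0,0,0],"twist":0},
    {"grip":0,"delta_pos":[0,0,0],"twist":0},
  ],
)

```text
clock: 29.87
position: [0.6208, 0.1084, 0.0104]
ee_rot: [0.488, 0.512, 0.488, -0.512]
contact_force: [0.1, 0.5, -0.5]
width: 0.0297
```

Run:
```python
from h import *
p=manip.get_state()["position"];print(p)
shot("side","s9")
# tin moved? compare tin region with s6 away from hand
a,b=[cv2.cvtColor(np.load("pics/%s.npz"%n)["img"],cv2.COLOR_RGB2GRAY).astype(float) for n in("s6","s9")]
for v in(180,186,192,198,204): print(v,[int(x) for x in a[v,246:264]],[int(x) for x in b[v,246:264]])
yaw=np.radians(87.1);o=.027
P=px("s9",chock(p[0]-o*np.cos(yaw),p[1]-o*np.sin(yaw),yaw,p[2]-.0073)).round(1);print(P)
m=yellow("s9",(190,150,300,250));
for r in range(196,226): print(r,np.nonzero(m[r])[0][[0,-1]] if m[r].any() else "",end=" ")
```

```text
[0.6208091  0.10842018 0.01036814]
180 [223, 218, 210, 202, 187, 167, 147, 127, 101, 74, 63, 49, 39, 36, 34, 35, 35, 37] [150, 149, 149, 146, 143, 139, 134, 127, 114, 102, 89, 73, 50, 37, 30, 21, 20, 21]
186 [244, 244, 244, 244, 243, 244, 243, 243, 241, 240, 239, 236, 234, 233, 226, 188, 132, 98] [165, 164, 165, 165, 165, 164, 163, 162, 161, 161, 161, 159, 158, 157, 153, 130, 106, 100]
192 [244, 244, 244, 244, 244, 244, 244, 244, 244, 242, 240, 232, 157, 97, 92, 95, 99, 108] [160, 161, 161, 162, 162, 163, 163, 164, 164, 161, 156, 150, 124, 102, 98, 100, 102, 109]
198 [236, 238, 240, 242, 243, 244, 244, 241, 234, 218, 134, 90, 93, 96, 98, 111, 129, 109] [140, 142, 144, 143, 145, 146, 154, 197, 242, 229, 148, 100, 99, 99, 100, 111, 132, 125]
204 [196, 200, 204, 208, 211, 213, 210, 193, 132, 96, 93, 95, 100, 120, 129, 90, 38, 20] [117, 119, 121, 121, 127, 160, 204, 205, 164, 111, 96, 99, 104, 124, 139, 108, 51, 20]
[[235.2 206.4]
 [243.3 209.5]
 [235.2 205.9]
 [243.3 208.9]
 [231.  206.9]
 [239.3 210. ]
 [222.6 220.1]
 [231.1 223.4]
 [223.3 225.5]
 [231.7 228.8]]
196  197  198  199  200  201  202  203  204  205  206  207  208  209  210 [239 239] 211 [239 239] 212  213  214 [228 229] 215 [226 230] 216 [225 231] 217 [225 231] 218 [224 231] 219 [224 231] 220 [224 231] 221 [224 231] 222 [224 231] 223 [224 231] 224 [224 232] 225 [225 232]
```

Run:
```python
from h import *
g=cv2.cvtColor(np.load("pics/s6.npz")["img"],cv2.COLOR_RGB2GRAY).astype(float)
Q=[]
for v in range(183,207):
    r=g[v]
    for u in range(244,270):
        if r[u]>=165>r[u+1] and r[u+1]<165: Q.append((u+(r[u]-165)/(r[u]-r[u+1]),v)); break
Q=np.array(Q);print(Q.round(1).tolist())
def circ(x,y,yaw=-.05):
    return px("s6",tinpts(x+.06,y-.003,yaw,.05,.12,.052)[:90])
def f(p):
    c=circ(*p).astype(np.float32).reshape(-1,1,2)
    return [cv2.pointPolygonTest(c,(float(a),float(b)),True) for a,b in Q]
s=least_squares(f,[.555,.01],x_scale=[.01,.01],diff_step=1e-3);print("near-end centre",s.x,np.abs(s.fun).mean())
for x in(.553,.555,.557):
    q=least_squares(lambda y:f([x,y[0]]),[.01],x_scale=[.01],diff_step=1e-3);print(x,q.x,np.abs(q.fun).mean())
```

```text
[[259.9, 183.0], [262.4, 184.0], [262.0, 185.0], [261.4, 186.0], [260.7, 187.0], [260.0, 188.0], [259.6, 189.0], [259.1, 190.0], [258.4, 191.0], [257.9, 192.0], [257.6, 193.0], [257.2, 194.0], [256.8, 195.0], [256.4, 196.0], [255.9, 197.0], [255.6, 198.0], [255.3, 199.0], [254.8, 200.0], [254.5, 201.0], [254.2, 202.0], [253.8, 203.0], [253.5, 204.0], [253.2, 205.0], [252.9, 206.0]]
near-end centre [0.55599977 0.00846968] 0.3754367880711806
0.553 [0.01416071] 0.8296279628984928
0.555 [0.01104419] 0.29765626014635077
0.557 [0.00508686] 0.541737083344892
```

Call:
step_arm(
  increments=[
    {"grip":0,"delta_pos":[0,-0.0008,-0.0006],"twist":0},
    {"grip":0,"delta_pos":[0,-0.0007,0],"twist":0},
    {"grip":0,"delta_pos":[0,0,0],"twist":0},
  ],
)

```text
clock: 30.17
position: [0.6208, 0.1071, 0.0099]
ee_rot: [0.488, 0.512, 0.488, -0.512]
contact_force: [-0.3, 0.9, -0.5]
width: 0.0298
```

```bash
cat > chk.py <<'E'
import sys
from h import *
print(manip.get_state()["position"],manip.get_state()["contact_force"]); new=sys.argv[1]
shot("side","s"+new);shot("top","t"+new)
G=lambda n:cv2.cvtColor(np.load("pics/%s.npz"%n)["img"],cv2.COLOR_RGB2GRAY).astype(np.float32)
for r in sys.argv[2:]:
  a,b=G("s"+r),G("s"+new)
  T=a[182:214,248:276]; R=cv2.matchTemplate(cv2.resize(b[178:218,244:280],None,fx=8,fy=8,interpolation=cv2.INTER_CUBIC),cv2.resize(T,None,fx=8,fy=8,interpolation=cv2.INTER_CUBIC),cv2.TM_CCOEFF_NORMED)
  print(r,"shift px",(np.array(cv2.minMaxLoc(R)[3])-32)/8,R.max())
a=[.555,.015,.052];print("1mm +y =",px("s"+new,[[.555,.011,.052]])-px("s"+new,[[.555,.010,.052]]))
E
python3 chk.py 10 9
```

```text
[0.62079914 0.10711283 0.00985243] [-0.25504521  0.86026365 -0.51731328]
9 shift px [0. 0.] 0.9982201
1mm +y = [[-0.11359422  0.22570926]]
```

Call:
step_arm(
  increments=[
    {"grip":0,"delta_pos":[0,-0.0005,0],"twist":0},
    {"grip":0,"delta_pos":[0,-0.0005,0],"twist":0},
    {"grip":0,"delta_pos":[0,-0.0005,0],"twist":0},
    {"grip":0,"delta_pos":[0,0,0],"twist":0},
  ],
)

```text
clock: 30.6
position: [0.6207, 0.1055, 0.0098]
ee_rot: [0.488, 0.512, 0.488, -0.512]
contact_force: [0.3, 1.4, 0.8]
width: 0.0297
```

```bash
python3 chk.py 11 9 10
```

```text
[0.62072885 0.10553751 0.00982519] [0.2758301  1.42514603 0.78709615]
9 shift px [ 0.    -0.125] 0.9961361
10 shift px [0. 0.] 0.99765784
1mm +y = [[-0.11359422  0.22570926]]
```

Call:
step_arm(
  increments=[
    {"grip":0,"delta_pos":[0,-0.0005,0],"twist":0},
    {"grip":0,"delta_pos":[0,-0.0005,0],"twist":0},
    {"grip":0,"delta_pos":[0,0,0],"twist":0},
  ],
)

```text
clock: 30.95
position: [0.6207, 0.1046, 0.0098]
ee_rot: [0.488, 0.512, 0.488, -0.512]
contact_force: [0.3, 1.6, 0.6]
width: 0.0295
```

```bash
python3 chk.py 12 9 10 11
```

```text
[0.62071876 0.10457403 0.00981476] [0.31310916 1.62993339 0.5611964 ]
9 shift px [ 0.    -0.125] 0.99482995
10 shift px [ 0.    -0.125] 0.9963482
11 shift px [0. 0.] 0.9993129
1mm +y = [[-0.11359422  0.22570926]]
```

Call:
step_arm(
  increments=[
    {"grip":0,"delta_pos":[0,-0.0005,0],"twist":0},
    {"grip":0,"delta_pos":[0,-0.0005,0],"twist":0},
    {"grip":0,"delta_pos":[0,0,0],"twist":0},
  ],
)

```text
clock: 31.3
position: [0.6208, 0.1036, 0.0098]
ee_rot: [0.488, 0.512, 0.488, -0.512]
contact_force: [0.3, 1.6, 1.8]
width: 0.0297
```

```bash
python3 chk.py 13 9 10 12
```

```text
[0.62076907 0.10360477 0.00981784] [0.26951717 1.5583074  1.8361518 ]
9 shift px [ 0.    -0.125] 0.9929415
10 shift px [ 0.    -0.125] 0.99509376
12 shift px [ 0.    -0.125] 0.99831545
1mm +y = [[-0.11359422  0.22570926]]
```

Run:
```python
from h import *
G=lambda n:cv2.cvtColor(np.load("pics/%s.npz"%n)["img"],cv2.COLOR_RGB2GRAY).astype(np.float32)
def sh(r,n,b):
    u0,v0,u1,v1=b;M=np.eye(2,3,dtype=np.float32)
    c,M=cv2.findTransformECC(G(r)[v0:v1,u0:u1],G(n)[v0:v1,u0:u1],M,cv2.MOTION_TRANSLATION,(3,200,1e-6),None,3);return M[:,2].round(3)
for n in("s10","s11","s12","s13"): print(n,"cap",sh("s9",n,(250,178,272,214)),"still chock-free mat corner",sh("s9",n,(262,160,300,200)),"small tin",sh("s9",n,(190,205,222,245)))
p=manip.get_state()["position"];yaw=np.radians(87.1);o=.027
print(px("s13",chock(p[0]-o*np.cos(yaw),p[1]-o*np.sin(yaw),yaw,.0025)).round(1))
print(px("t13",chock(p[0]-o*np.cos(yaw),p[1]-o*np.sin(yaw),yaw,.0025)).round(1))
```

```text
s10 cap [-0.008 -0.05 ] still chock-free mat corner [ 0.077 -0.213] small tin [ 0.076 -0.008]
s11 cap [-0.03 -0.09] still chock-free mat corner [ 0.072 -0.431] small tin [ 0.159 -0.023]
s12 cap [-0.018 -0.091] still chock-free mat corner [ 0.169 -0.625] small tin [ 0.216 -0.004]
s13 cap [ 0.046 -0.223] still chock-free mat corner [ 0.189 -0.668] small tin [ 0.261 -0.012]
[[235.8 205.5]
 [243.9 208.5]
 [235.8 204.9]
 [243.9 207.9]
 [231.6 205.9]
 [239.9 209. ]
 [223.3 219. ]
 [231.8 222.3]
 [224.  224.4]
 [232.3 227.7]]
[[251.1 169.1]
 [250.4 178.5]
 [251.  169. ]
 [250.3 178.4]
 [242.2 167. ]
 [241.4 176.6]
 [223.6 165.6]
 [222.8 175.3]
 [224.4 167.2]
 [223.6 176.6]]
```

Call:
step_arm(
  increments=[
    {"grip":0,"delta_pos":[0,0,-0.0005],"twist":0},
    {"grip":0,"delta_pos":[0,0,0],"twist":0},
  ],
)

```text
clock: 31.57
position: [0.6208, 0.1036, 0.0098]
ee_rot: [0.488, 0.512, 0.488, -0.512]
contact_force: [-0.8, 0.2, 4.3]
width: 0.0299
```

Call:
step_arm(
  increments=[
    {"grip":0.45,"delta_pos":[0,0,0],"twist":0},
    {"grip":0.5,"delta_pos":[0,0,0],"twist":0},
    {"grip":0.7,"delta_pos":[0,0,0],"twist":0},
    {"grip":0.7,"delta_pos":[0,0,0],"twist":0},
    {"grip":0.7,"delta_pos":[0,0,0.005],"twist":0},
    {"grip":0.7,"delta_pos":[0,0,0.02],"twist":0},
    {"grip":0.7,"delta_pos":[0,0,0.035],"twist":0},
    {"grip":0.7,"delta_pos":[0,0,0.035],"twist":0},
    {"grip":0.7,"delta_pos":[0,0,0.035],"twist":0},
  ],
)

```text
clock: 32.32
position: [0.6202, 0.1035, 0.1406]
ee_rot: [-0.488, -0.511, -0.488, 0.512]
contact_force: [0.8, -0.2, -0.2]
width: 0.0598
```

Call:
step_arm(
  increments=[
    {"grip":0.7,"delta_pos":[-0.03,0,0.02],"twist":0},
    {"grip":0.7,"delta_pos":[-0.03,-0.02,0.01],"twist":0},
    {"grip":0.7,"delta_pos":[-0.02,-0.035,0],"twist":0},
    {"grip":0.7,"delta_pos":[-0.02,-0.035,0],"twist":0},
    {"grip":0.7,"delta_pos":[-0.02,-0.035,0],"twist":0},
    {"grip":0.7,"delta_pos":[-0.02,-0.035,0],"twist":0},
    {"grip":0.7,"delta_pos":[-0.02,-0.035,0],"twist":0},
    {"grip":0.7,"delta_pos":[-0.02,-0.035,0],"twist":0},
    {"grip":0.7,"delta_pos":[-0.01,-0.035,0],"twist":0},
    {"grip":0.7,"delta_pos":[0,-0.03,0],"twist":0},
  ],
)

```text
clock: 33.15
position: [0.4278, -0.1929, 0.1698]
ee_rot: [-0.487, -0.512, -0.488, 0.512]
contact_force: [0.9, 0.2, -0.1]
width: 0.0601
```

Run:
```python
from h import *
shot("side","sF");shot("top","tF")
x,e,P=tin_top("tF",range(158,186),235,262,290,[.013,-.05]);print("tin",x,e,P[[0,1,-2,-1]])
x,e,P=tin_top("t6",range(158,186),232,259,290,[.013,-.05]);print("tin before",x,e,P[[0,1,-2,-1]])
G=lambda n:cv2.cvtColor(np.load("pics/%s.npz"%n)["img"],cv2.COLOR_RGB2GRAY).astype(np.float32)
M=np.eye(2,3,dtype=np.float32);c,M=cv2.findTransformECC(G("s6")[178:214,250:272],G("sF")[178:214,250:272],M,cv2.MOTION_TRANSLATION,(3,200,1e-6),None,3);print("cap shift",M[:,2])
for n,b in(("tF",(200,150,260,195)),("sF",(205,180,262,240))):
    v,u=np.nonzero(yellow(n,b));print(n,len(u),u.min(),u.max(),v.min(),v.max())
    cv2.imwrite
show("tF",(205,135,300,215),4,"tFc");show("sF",(190,165,285,250),4,"sFc")
a=cv2.imread("pics/tFc.png");b=cv2.imread("pics/sFc.png")
im=np.zeros((340,760,3),np.uint8);im[:320,:380]=a;im[:,380:]=b;cv2.imwrite("pics/mF.png",im)
```

```text
tin [ 0.00941299 -0.05133075  0.99426017] 0.6375828149010029 [[244.48148148 158.        ]
 [275.57894737 158.        ]
 [242.40384615 185.        ]
 [273.75       185.        ]]
tin before [ 0.01419494 -0.04948806  0.96835604] 0.06919420456506815 [[242.74242424 158.        ]
 [273.78947368 158.        ]
 [240.71621622 185.        ]
 [272.14285714 185.        ]]
cap shift [ 0.38421175 -0.5782776 ]
tF 228 224 243 166 178
sF 237 224 243 205 226h.py:51: RuntimeWarning: divide by zero encountered in scalar divide
  P.append((u-s*(90-r[u])/(r[u-s]-r[u]),v))
```

View pics/mF.png

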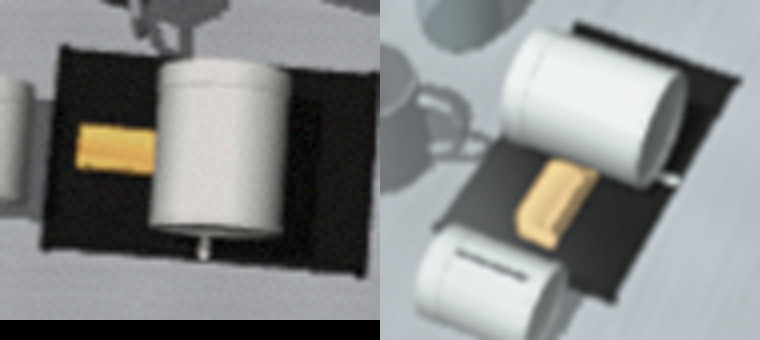

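The tin got nudged about 4–5 mm in −y while I closed in (top fit y 0.0142 → 0.0094, mark 0.0135), so I won't leave it. I'll back the chock off, roll the tin back and re-set the chock. The top camera matched the arm, so I'll use it for the gap.

Call:
step_arm(
  increments=[
    {"grip":0.7,"delta_pos":[0.0193,0.0297,0],"twist":0},
    {"grip":0.7,"delta_pos":[0.0193,0.0297,0],"twist":0},
    {"grip":0.7,"delta_pos":[0.0193,0.0297,0],"twist":0},
    {"grip":0.7,"delta_pos":[0.0193,0.0297,0],"twist":0},
    {"grip":0.7,"delta_pos":[0.0193,0.0297,0],"twist":0},
    {"grip":0.7,"delta_pos":[0.0193,0.0297,0],"twist":0},
    {"grip":0.7,"delta_pos":[0.0193,0.0297,0],"twist":0},
    {"grip":0.7,"delta_pos":[0.0193,0.0297,0],"twist":0},
    {"grip":0.7,"delta_pos":[0.0193,0.0297,0],"twist":0},
    {"grip":0.7,"delta_pos":[0.0193,0.0297,0],"twist":0},
  ],
)

```text
clock: 34.08
position: [0.6238, 0.1083, 0.1694]
ee_rot: [-0.488, -0.511, -0.488, 0.512]
contact_force: [1.2, 0.0, 0.9]
width: 0.0601
```

Call:
step_arm(
  increments=[
    {"grip":0.7,"delta_pos":[0,0,-0.03],"twist":0},
    {"grip":0.7,"delta_pos":[0,0,0],"twist":0},
  ],
)

```text
clock: 34.25
position: [0.6212, 0.1083, 0.1349]
ee_rot: [-0.487, -0.509, -0.491, 0.513]
contact_force: [-1.2, 0.7, -0.5]
width: 0.0597
```

Call:
step_arm(
  increments=[
    {"grip":0.7,"delta_pos":[0,0,-0.03],"twist":0},
    {"grip":0.7,"delta_pos":[0,0,-0.03],"twist":0},
    {"grip":0.7,"delta_pos":[0,0,-0.01],"twist":0},
    {"grip":0.7,"delta_pos":[0,0,0],"twist":0},
    {"grip":0.7,"delta_pos":[0,0,0],"twist":0},
  ],
)

```text
clock: 34.67
position: [0.6235, 0.1053, 0.0698]
ee_rot: [-0.488, -0.512, -0.488, 0.512]
contact_force: [-0.3, 0.6, -0.0]
width: 0.0596
```

Call:
step_arm(
  increments=[
    {"grip":0.7,"delta_pos":[-0.0028,-0.0016,-0.025],"twist":0},
    {"grip":0.7,"delta_pos":[0,0,-0.02],"twist":0},
    {"grip":0.7,"delta_pos":[0,0,-0.012],"twist":0},
    {"grip":0.7,"delta_pos":[0,0,-0.003],"twist":0},
    {"grip":0.7,"delta_pos":[0,0,0],"twist":0},
    {"grip":0.7,"delta_pos":[0,0,0],"twist":0},
  ],
)

```text
clock: 35.17
position: [0.6221, 0.104, 0.0106]
ee_rot: [0.489, 0.512, 0.487, -0.511]
contact_force: [-0.2, 0.5, 1.4]
width: 0.0598
```

Call:
step_arm(
  increments=[
    {"grip":0,"delta_pos":[0,0,0],"twist":0},
    {"grip":0,"delta_pos":[0,0,0],"twist":0},
    {"grip":0,"delta_pos":[0,0,0],"twist":0},
    {"grip":0,"delta_pos":[0,0,0],"twist":0},
  ],
  force=25,
)

```text
clock: 35.5
position: [0.6217, 0.104, 0.0105]
ee_rot: [0.488, 0.512, 0.487, -0.511]
contact_force: [-0.3, -0.0, 5.3]
width: 0.0303
```

Call:
step_arm(
  increments=[
    {"grip":0,"delta_pos":[0,0.003,0.0005],"twist":0},
    {"grip":0,"delta_pos":[0,0.004,0.0005],"twist":0},
    {"grip":0,"delta_pos":[0,0.004,0],"twist":0},
    {"grip":0,"delta_pos":[0,0,-0.0005],"twist":0},
    {"grip":0,"delta_pos":[0,0,0],"twist":0},
  ],
)

```text
clock: 35.92
position: [0.6211, 0.1155, 0.0106]
ee_rot: [0.488, 0.512, 0.488, -0.511]
contact_force: [-1.6, -1.2, 7.7]
width: 0.0295
```

Call:
step_arm(
  increments=[
    {"grip":0.6,"delta_pos":[0,0,0],"twist":0},
    {"grip":0.7,"delta_pos":[0,0,0],"twist":0},
    {"grip":0.7,"delta_pos":[0,0,0],"twist":0},
    {"grip":0.7,"delta_pos":[0,0,0.01],"twist":0},
    {"grip":0.7,"delta_pos":[0,0,0.035],"twist":0},
    {"grip":0.7,"delta_pos":[0,0,0.035],"twist":0},
    {"grip":0.7,"delta_pos":[0,0,0.035],"twist":0},
    {"grip":0,"delta_pos":[0,-0.037,0.01],"twist":0},
    {"grip":0,"delta_pos":[-0.003,-0.037,0],"twist":0},
    {"grip":0,"delta_pos":[-0.003,-0.037,0],"twist":0},
  ],
)

```text
clock: 36.75
position: [0.6157, 0.0034, 0.1371]
ee_rot: [0.49, 0.512, 0.487, -0.51]
contact_force: [-0.6, 0.8, -0.3]
width: 0.024
```

Call:
step_arm(
  increments=[
    {"grip":0,"delta_pos":[0,0,0],"twist":0},
    {"grip":0,"delta_pos":[0,0,-0.015],"twist":0},
    {"grip":0,"delta_pos":[0,0,-0.01],"twist":0},
    {"grip":0,"delta_pos":[0,0,-0.003],"twist":0},
    {"grip":0,"delta_pos":[0,0,0],"twist":0},
  ],
)

```text
clock: 37.17
position: [0.6138, 0.0046, 0.1054]
ee_rot: [-0.487, -0.511, -0.489, 0.512]
contact_force: [0.7, 0.6, -0.3]
width: 0.0
```

Call:
step_arm(
  increments=[
    {"grip":0,"delta_pos":[0,0,-0.002],"twist":0},
    {"grip":0,"delta_pos":[0,0,-0.001],"twist":0},
    {"grip":0,"delta_pos":[0,0,-0.0007],"twist":0},
    {"grip":0,"delta_pos":[0,0,0],"twist":0},
  ],
)

```text
clock: 37.5
position: [0.615, 0.0043, 0.1032]
ee_rot: [0.488, 0.512, 0.488, -0.512]
contact_force: [-0.2, -0.3, -0.0]
width: 0.0001
```

Call:
step_arm(
  increments=[
    {"grip":0,"delta_pos":[0,0,-0.0008],"twist":0},
    {"grip":0,"delta_pos":[0,0,0],"twist":0},
  ],
)

```text
clock: 37.67
position: [0.6149, 0.004, 0.1024]
ee_rot: [0.488, 0.512, 0.488, -0.512]
contact_force: [0.2, 0.0, 0.7]
width: 0.0003
```

Call:
step_arm(
  increments=[
    {"grip":0,"delta_pos":[0,0,-0.0008],"twist":0},
    {"grip":0,"delta_pos":[0,0,-0.0007],"twist":0},
    {"grip":0,"delta_pos":[0,0,0],"twist":0},
  ],
)

```text
clock: 37.92
position: [0.6151, 0.004, 0.102]
ee_rot: [0.488, 0.512, 0.488, -0.512]
contact_force: [-1.2, -0.9, 7.0]
width: -0.0003
```

Call:
step_arm(
  increments=[
    {"grip":0,"delta_pos":[0.0001,0.0015,0],"twist":0},
    {"grip":0,"delta_pos":[0.0001,0.0025,0],"twist":0},
    {"grip":0,"delta_pos":[0.0001,0.0025,0],"twist":0},
    {"grip":0,"delta_pos":[0.0001,0.0017,0],"twist":0},
    {"grip":0,"delta_pos":[0,0.001,0],"twist":0},
    {"grip":0,"delta_pos":[0,0,0],"twist":0},
  ],
)

```text
clock: 38.42
position: [0.6155, 0.0134, 0.102]
ee_rot: [0.488, 0.512, 0.488, -0.511]
contact_force: [-0.6, -0.8, 6.0]
width: 0.0001
```

Call:
step_arm(
  increments=[
    {"grip":0,"delta_pos":[0,0,0.001],"twist":0},
    {"grip":0,"delta_pos":[0,0,0.001],"twist":0},
    {"grip":0,"delta_pos":[0,0,0.003],"twist":0},
    {"grip":0,"delta_pos":[0,0,0.025],"twist":0},
    {"grip":0,"delta_pos":[-0.01,-0.035,0.01],"twist":0},
    {"grip":0,"delta_pos":[-0.01,-0.035,0],"twist":0},
    {"grip":0,"delta_pos":[-0.01,-0.035,0],"twist":0},
    {"grip":0,"delta_pos":[-0.01,-0.035,0],"twist":0},
    {"grip":0,"delta_pos":[-0.01,-0.035,0],"twist":0},
  ],
)

```text
clock: 39.17
position: [0.5647, -0.1632, 0.1409]
ee_rot: [0.488, 0.512, 0.488, -0.512]
contact_force: [0.1, -0.6, -1.0]
width: 0.0003
```

```bash
cat > fin.py <<'E'
import sys
from h import *
n=sys.argv[1]
shot("side","s"+n);shot("top","t"+n)
rows=[v for v in range(158,186) if not 163<v<182]
for k in("t6","tF","t"+n):
    x,e,P=tin_top(k,rows,230,260,295,[.012,-.05]);print(k,"tin y,yaw",x,e,P[::2,0].mean().round(2),P[1::2,0].mean().round(2))
v,u=np.nonzero(yellow("t"+n,(195,150,262,195)));print("chock top u",u.min(),u.max(),"v",v.min(),v.max())
im=np.load("pics/t%s.npz"%n)["img"].astype(float);d=im[:,:,0]-im[:,:,2]
for r in range(168,177,2):
    s=d[r,205:235];i=np.argmax(s>45);print(r,(205+i-(s[i]-45)/(s[i]-s[i-1])).round(2),end=" ")
print(manip.get_state()["position"])
E
python3 fin.py 20
```

```text
t6 tin y,yaw [ 0.01423825 -0.05089393  0.98012469] 0.048333390853140666 241.82 273.14
tF tin y,yaw [ 0.0091921  -0.0471619   1.04904848] 0.062175512029193636 243.57 274.73
t20 tin y,yaw [ 0.01369187 -0.0560597   0.94633707] 0.06263093387344151 241.98 273.37
chock top u 220 242 v 166 178
168 220.3 170 220.15 172 219.65 174 219.55 176 220.09 [ 0.56407327 -0.16700318  0.14079825]
```

The tin is now at y 0.0137 against the mark at 0.0135, with yaw −0.056 against −0.064. I'll re-grip the chock and bring it in 6 mm, leaving about a 1 mm gap.

Call:
step_arm(
  increments=[
    {"grip":0.7,"delta_pos":[0.0071,0.035,0.005],"twist":0},
    {"grip":0.7,"delta_pos":[0.0071,0.035,0],"twist":0},
    {"grip":0.7,"delta_pos":[0.0071,0.035,0],"twist":0},
    {"grip":0.7,"delta_pos":[0.0071,0.035,0],"twist":0},
    {"grip":0.7,"delta_pos":[0.0071,0.035,0],"twist":0},
    {"grip":0.7,"delta_pos":[0.0071,0.035,0],"twist":0},
    {"grip":0.7,"delta_pos":[0.0071,0.035,0],"twist":0},
    {"grip":0.7,"delta_pos":[0.0071,0.035,0],"twist":0},
    {"grip":0.7,"delta_pos":[0,0,0],"twist":0},
    {"grip":0.7,"delta_pos":[0,0,0],"twist":0},
  ],
)

```text
clock: 40.1
position: [0.6219, 0.1208, 0.1454]
ee_rot: [-0.489, -0.511, -0.489, 0.511]
contact_force: [0.1, -0.9, 0.1]
width: 0.0597
```

Call:
step_arm(
  increments=[
    {"grip":0.7,"delta_pos":[0,0,-0.03],"twist":0},
    {"grip":0.7,"delta_pos":[0,0,-0.03],"twist":0},
    {"grip":0.7,"delta_pos":[0,0,-0.01],"twist":0},
    {"grip":0.7,"delta_pos":[0,0,0],"twist":0},
    {"grip":0.7,"delta_pos":[0,0,0],"twist":0},
  ],
)

```text
clock: 40.52
position: [0.622, 0.1174, 0.0758]
ee_rot: [-0.488, -0.512, -0.488, 0.512]
contact_force: [-0.1, 0.5, 0.6]
width: 0.06
```

Call:
step_arm(
  increments=[
    {"grip":0.7,"delta_pos":[-0.001,-0.0018,-0.025],"twist":0},
    {"grip":0.7,"delta_pos":[0,0,-0.025],"twist":0},
    {"grip":0.7,"delta_pos":[0,0,-0.012],"twist":0},
    {"grip":0.7,"delta_pos":[0,0,-0.003],"twist":0},
    {"grip":0.7,"delta_pos":[0,0,0],"twist":0},
    {"grip":0.7,"delta_pos":[0,0,0],"twist":0},
  ],
)

```text
clock: 41.02
position: [0.6224, 0.1163, 0.0122]
ee_rot: [0.489, 0.513, 0.487, -0.511]
contact_force: [-0.2, -0.2, -0.2]
width: 0.0596
```

Call:
step_arm(
  increments=[
    {"grip":0,"delta_pos":[0,0,0],"twist":0},
    {"grip":0,"delta_pos":[0,0,0],"twist":0},
    {"grip":0,"delta_pos":[0,0,0],"twist":0},
    {"grip":0,"delta_pos":[0,0,0],"twist":0},
  ],
  force=25,
)

```text
clock: 41.35
position: [0.622, 0.1165, 0.0122]
ee_rot: [0.489, 0.512, 0.487, -0.511]
contact_force: [-0.2, -1.0, 7.3]
width: 0.0297
```

Call:
step_arm(
  increments=[
    {"grip":0,"delta_pos":[0,-0.001,0.0008],"twist":0},
    {"grip":0,"delta_pos":[-0.0005,-0.002,0],"twist":-0.3},
    {"grip":0,"delta_pos":[-0.0005,-0.0015,0],"twist":0},
    {"grip":0,"delta_pos":[0,-0.001,0],"twist":0},
    {"grip":0,"delta_pos":[0,-0.0004,-0.0008],"twist":0},
    {"grip":0,"delta_pos":[0,0,0],"twist":0},
    {"grip":0,"delta_pos":[0,0,0],"twist":0},
  ],
)

```text
clock: 41.93
position: [0.6208, 0.1114, 0.0122]
ee_rot: [0.487, 0.514, 0.486, -0.512]
contact_force: [-1.8, 4.6, 10.3]
width: 0.0299
```

Call:
step_arm(
  increments=[
    {"grip":0.45,"delta_pos":[0,0,0],"twist":0},
    {"grip":0.6,"delta_pos":[0,0,0],"twist":0},
    {"grip":0.7,"delta_pos":[0,0,0],"twist":0},
    {"grip":0.7,"delta_pos":[0,0,0],"twist":0},
    {"grip":0.7,"delta_pos":[0,0,0.005],"twist":0},
    {"grip":0.7,"delta_pos":[0,0,0.02],"twist":0},
    {"grip":0.7,"delta_pos":[0,0,0.035],"twist":0},
    {"grip":0.7,"delta_pos":[0,0,0.035],"twist":0},
    {"grip":0.7,"delta_pos":[0,0,0.035],"twist":0},
  ],
)

```text
clock: 42.68
position: [0.6195, 0.1103, 0.1419]
ee_rot: [-0.486, -0.513, -0.487, 0.513]
contact_force: [1.7, 0.1, -0.3]
width: 0.0599
```

Call:
step_arm(
  increments=[
    {"grip":0.7,"delta_pos":[-0.03,0,0.02],"twist":0},
    {"grip":0.7,"delta_pos":[-0.03,-0.02,0.01],"twist":0},
    {"grip":0.7,"delta_pos":[-0.02,-0.035,0],"twist":0},
    {"grip":0.7,"delta_pos":[-0.02,-0.035,0],"twist":0},
    {"grip":0.7,"delta_pos":[-0.02,-0.035,0],"twist":0},
    {"grip":0.7,"delta_pos":[-0.02,-0.035,0],"twist":0},
    {"grip":0.7,"delta_pos":[-0.02,-0.035,0],"twist":0},
    {"grip":0.7,"delta_pos":[-0.02,-0.035,0],"twist":0},
    {"grip":0.7,"delta_pos":[-0.01,-0.035,0],"twist":0},
    {"grip":0.7,"delta_pos":[0,-0.03,0],"twist":0},
  ],
)

```text
clock: 43.52
position: [0.4271, -0.186, 0.1711]
ee_rot: [-0.486, -0.513, -0.487, 0.514]
contact_force: [-0.2, -0.1, 0.2]
width: 0.0596
```

```bash
python3 fin.py 21
python3 - <<'E'
from h import *
im=np.load("pics/tF.npz")["img"].astype(float);d=im[:,:,0]-im[:,:,2]
for r in range(168,177,2):
    s=d[r,205:235];i=np.argmax(s>45);print(r,(205+i-(s[i]-45)/(s[i]-s[i-1])).round(2),end=" ")
# other objects: side/top difference t0 vs t21 boxes
a,b=[np.load("pics/%s.npz"%n)["img"].astype(int) for n in("t0","t21")]
for n,q in dict(small=(186,150,216,190),jug=(220,98,255,145),jar=(274,98,305,135),spoon=(320,100,345,152),porta=(92,165,135,232),tamper=(150,220,178,245)).items():
    u0,v0,u1,v1=q;print(n,np.abs(a-b)[v0:v1,u0:u1].mean().round(2),end=" ")
yaw=np.radians(87);
for ty in(.0137,):
  for gap in(0,.002,.004,.006):
    c=ty+.024+.042+gap; print(gap,px("t21",chock(.6142+.0035,c,yaw,.002))[6:8].round(2).tolist())
E
```

```text
t6 tin y,yaw [ 0.01423825 -0.05089393  0.98012469] 0.048333390853140666 241.82 273.14
tF tin y,yaw [ 0.0091921  -0.0471619   1.04904848] 0.062175512029193636 243.57 274.73
t21 tin y,yaw [ 0.01382978 -0.05464696  1.05687848] 0.06108999975162075 242.04 273.21
chock top u 222 242 v 166 178
168 222.24 170 221.77 172 221.56 174 221.31 176 221.49 [ 0.43011712 -0.18903141  0.1713065 ]
168 224.21 170 223.52 172 223.46 174 223.29 176 223.49 small 2.38 jug 2.54 jar 2.55 spoon 2.44 porta 2.57 tamper 2.46 0 [[222.64, 166.17], [221.82, 175.83]]
0.002 [[221.98, 166.15], [221.16, 175.82]]
0.004 [[221.33, 166.14], [220.51, 175.8]]
0.006 [[220.68, 166.13], [219.85, 175.79]]
```

```bash
python3 -c "
from rig import manip
print(manip.sign_off(), manip.get_state()['clock'])"
```

```text
the job is handed in; nothing more can be done
the job is handed in; nothing more can be done
```

The tin is lying on the mat over the metal line. The chock sits flat on the mat square to it, with its ramp about 1.5 mm from the tin's middle. I handed the job in at about 44 s of the 72 s allowed.

**What I did:** I rolled the tin over the rim in short strokes with closed fingertips pressing lightly on top. The highest force I read was 16 N, against the 45 N that dents it. I then set the chock on the +y side.

**One mishap, mended:** my first approach with the chock pushed the tin about 5 mm off the line. I backed the chock off, rolled the tin back and set the chock again.

**Last checks, from the top camera:**

| Check | Measured | Target |
|---|---|---|
| Tin position across the line (y) | 13.8 mm | 13.5 mm |
| Tin angle | −0.055 rad | −0.064 rad (the line) |
| Gap, ramp to tin | about 1.5 mm | touching or close |

- **Bystanders:** the small tin, jug, jar, spoon, portafilter and tamper looked unchanged from the start. I did not compare the cup and shaker, but the robot worked well clear of both.
- **Cameras disagree:** the side camera put the tin 1–5 mm further in −y relative to the line than the top camera did. I trusted the top camera because the chock contact agreed with it.
- **Not looked at:** I had used all 12 picture views before the chock was set the second time, so the final state was checked only by image code.

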